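Read a batch of sonde pods at the gang scanner

TASK

Lift the yellow carrier tray off the top of the pile and lay it flat and squarely on the black mat in front of the scanner; take every pod out of the mould and stand it upright in the carrier with its orange stripe facing straight at the scanner's window. When all of them are so, press the green button fully to read them, then unload every pod into the upper blue tray of the pile, upright, turned any way. Leave the carrier on the mat, the blue trays where they were and the other things on the bench undisturbed.

Things in the scene. Friction and masses are not known exactly. Their poses are not given: they have to be found in the camera images.
- pod1: white upright sonde pod, a cylinder 54 mm wide and 84 mm tall, 0.2 kg, one of two or three (the others are absent). Origin: centre of its underside; z up. An orange stripe 14 mm wide runs down its +x side and over the top from the centre to that side: its x axis points to the marked side. Starts in a mould cavity, turned any way.
- pod2: white upright sonde pod, a cylinder 54 mm wide and 84 mm tall, 0.2 kg, one of two or three (the others are absent). Origin: centre of its underside; z up. An orange stripe 14 mm wide runs down its +x side and over the top from the centre to that side: its x axis points to the marked side. Starts in a mould cavity, turned any way.
- pod3: white upright sonde pod, a cylinder 54 mm wide and 84 mm tall, 0.2 kg, one of two or three (the others are absent). Origin: centre of its underside; z up. An orange stripe 14 mm wide runs down its +x side and over the top from the centre to that side: its x axis points to the marked side. Starts in a mould cavity, turned any way.
- pod4: white upright sonde pod, a cylinder 54 mm wide and 84 mm tall, 0.2 kg, one of two or three (the others are absent). Origin: centre of its underside; z up. An orange stripe 14 mm wide runs down its +x side and over the top from the centre to that side: its x axis points to the marked side. Starts in a mould cavity, turned any way.
- carrier: yellow tray 90 x 330 mm (x by y), 0.35 kg, on top of the pile. Origin: centre of its underside, long side along y. It stands on a 70 x 300 mm foot 8 mm high, at first hanging in the blue tray below. Inner floor 12 mm above the origin, 82 x 322 mm, within a wall 12 mm high. Either way round is fine. Two pods fit either side of its fin, e.g. 50 and 128 mm from the centre.
- fin_top (a point): top of the black handle fin at the carrier's centre, 60 mm above the carrier's origin; the fin is 12 mm thick along the carrier's y, 60 mm wide along its x and 48 mm tall. Pinch it from above, closing along y.
- spare1: blue tray without handle, 90 x 330 mm (x by y), 34 mm tall, about 0.7 kg, under the yellow carrier in the pile. Origin: centre of its underside; long side along its y. The lowest one, on the bench.
- spare2: blue tray without handle, 90 x 330 mm (x by y), 34 mm tall, about 0.7 kg, under the yellow carrier in the pile. Origin: centre of its underside; long side along its y. The middle one: it sits 26 mm above the lowest. Inner floor 12 mm above its origin, 82 x 322 mm: room for three pods in a row, e.g. at 0 and 85 mm either way.
- mould: aluminium open mould block 180 x 180 mm, 45 mm high, fixed. Origin: centre of its underside. Four round cavities 60 mm wide and 25 mm deep, at 45 mm either side of the centre in its x and y; a pod in a cavity stands with its underside 20 mm above the bench.
- scanner: white scanner bar and the black mat before it, one fixed piece. Origin: centre of the mat's underside. Mat 115 x 355 mm (x by y), 3 mm thick: the carrier goes centred on it, long side along y, its origin then 3 mm above this one. The bar, 75 mm high, 370 mm long along y, fills x = 95 to 175 mm; its window looks to -x. A pod faces it straight when the pod's x axis points along this x axis.
- window (a point): centre of the scanner's long dark green window with a red line, 94 mm along the scanner's x and 40 mm up.
- scan (a joint): travel of the green round push button, 0 when up, 0.006 m when fully pressed; a spring pushes it back, 5 N at full depth.
- scan_top (a point): centre of the green button's top face (34 mm wide), pressed straight down; it sits on a grey console block 60 mm square and 50 mm high, fixed to the bench.
- port: brass pressure port, 44 mm wide, 58 mm tall: leave alone. Origin: centre of its underside.
- sensor_arm: white polymer sensor arm 195 mm long along its x, 30 mm wide, 16 mm tall: leave alone. Origin: middle of its underside.
Things that resemble listed ones, but are neither listed nor needed, are in the scene too. Leave any red look-alike of the pod1 alone.

How it is judged:
On the way, in this order (a step that is already met when the one before it is completed fails the run):
1. the carrier lies flat and squarely on the scanner's mat (x of carrier in the frame of scanner between -0.022 and 0.022 m and y of carrier in the frame of scanner between -0.025 and 0.025 m and z of carrier in the frame of scanner below 0.008 m and angle between the y axis of carrier and the y axis of scanner, either way round below 0.15 rad and angle between carrier's own z axis and vertical below 0.05 rad), for 0.2 s.
2. every pod stands upright in the carrier on the mat, its stripe facing the scanner (all of step 1 and x of pod1 in the frame of carrier between -0.03 and 0.03 m and y of pod1 in the frame of carrier between -0.15 and 0.15 m and z of pod1 in the frame of carrier between 0.007 and 0.018 m and angle between each of pod1, pod2, pod3, pod4's own z axis and vertical below 0.08 rad and angle between the x axis of each of pod1, pod2, pod3, pod4 and the x axis of scanner, either way round below 0.22 rad and x of window in the frame of pod1 above 0 m and linear speed of each of pod1, pod2, pod3, pod4 below 0.02 m/s and x of pod2 in the frame of carrier between -0.03 and 0.03 m and y of pod2 in the frame of carrier between -0.15 and 0.15 m and z of pod2 in the frame of carrier between 0.007 and 0.018 m and x of window in the frame of pod2 above 0 m and x of pod3 in the frame of carrier between -0.03 and 0.03 m and y of pod3 in the frame of carrier between -0.15 and 0.15 m and z of pod3 in the frame of carrier between 0.007 and 0.018 m and x of window in the frame of pod3 above 0 m and x of pod4 in the frame of carrier between -0.03 and 0.03 m and y of pod4 in the frame of carrier between -0.15 and 0.15 m and z of pod4 in the frame of carrier between 0.007 and 0.018 m and x of window in the frame of pod4 above 0 m), for 0.2 s.
3. the green button is pressed fully while all pods stand so (all of step 2 and value of joint scan above 0.0045 m), for 0.05 s.
At the end, for the whole second after the job is handed in: Every pod present stands upright on the floor of the upper blue tray; the carrier lies flat on the mat (within 22 mm across, 25 mm along, 8 degrees); blue trays within 30 mm of their start; button up; all at rest (all of step 1 and x of pod1 in the frame of spare2 between -0.03 and 0.03 m and y of pod1 in the frame of spare2 between -0.15 and 0.15 m and z of pod1 in the frame of spare2 between 0.007 and 0.018 m and angle between each of pod1, pod2, pod3, pod4's own z axis and vertical below 0.08 rad and linear speed of each of pod1, pod2, pod3, pod4, carrier below 0.02 m/s and x of pod2 in the frame of spare2 between -0.03 and 0.03 m and y of pod2 in the frame of spare2 between -0.15 and 0.15 m and z of pod2 in the frame of spare2 between 0.007 and 0.018 m and x of pod3 in the frame of spare2 between -0.03 and 0.03 m and y of pod3 in the frame of spare2 between -0.15 and 0.15 m and z of pod3 in the frame of spare2 between 0.007 and 0.018 m and x of pod4 in the frame of spare2 between -0.03 and 0.03 m and y of pod4 in the frame of spare2 between -0.15 and 0.15 m and z of pod4 in the frame of spare2 between 0.007 and 0.018 m and distance of each of spare1, spare2 from where it was at the start of the episode below 0.03 m and value of joint scan below 0.002 m); the robot touches nothing.
It fails at once if a bystander is knocked more than 40 mm away (distance of any of port, sensor_arm from where it was at the start of the episode above 0.04 m).
Of pod1, pod2, pod3, pod4 only 2 to 3 are there at a start; the rules pass over those that are not, and their reading is None.
At some moment in a run one of pod1, pod2, pod3, pod4 may be knocked a few centimetres aside while the robot is not near it.
It also fails if it takes over 210 s, if anything falls off the work surface, if the arm or the gripper's body presses on something with over 40 N, if the wrist force passes 120 N, or if a joint passes its speed limit or range.

ROBOT

A 7-joint arm with a two-finger parallel gripper is mounted at the origin on the work surface. World frame = base frame: x ahead of the robot, y to its left, z up, the work surface at z = 0. Lengths are in m, angles in rad, forces in N, time in s.
With the tool pointing down it reaches from about 0.425 to 1.025 m from the base axis. Payload 9.4 kg.
Tool frame: the origin (TCP) lies midway between the tips of the shut fingers; the grasp point (between the pads) lies 19 mm behind it; z points along the fingers, y is the line along which they close (so a half turn about z gives the same grasp; the last joint's range is limited). The gripper opens to 85 mm and grips with 20 to 120 N. Pads are 22 mm wide; open, the fingers measure 114 mm over their backs; the gripper's body (76 mm by 85 mm) begins 54 mm behind the grasp point. The pads swing forward as they close: fully open they stand 13 mm farther back than shut.
Start: joints at [-1.373, 0.599, -0.003, 1.599, 0.002, 0.943, -0.08], TCP at [0.197, 0.698, 0.231] pointing down, gripper open.
Joint ranges: [-2.57, 2.57], [-0.35, 1.97], [-1.29, 1.29], [0.11, 2.56], [-1.05, 4.19], [0.11, 1.86], [-2.63, 2.63]. Speed limits (rad/s): [2.22, 2.22, 3.01, 3.01, 3.14, 3.14, 3.14].

INTERFACE

Orientations are given as [roll, pitch, yaw] about the fixed x, y, z axes, in that order (R = Rz(yaw) Ry(pitch) Rx(roll)).
In Python, from bench import sense, viewer, workorder gives the robot as it stands.
- The arm moves only by the tool carry_out, never from a script. Its argument "deltas" is a list of rows, each a list of 3 entries, a list of its own where there are three numbers: the shift along the tool's x, y, z in cm, then the turn, a rotation vector about the tool's x, y, z in degrees, then the finger opening in cm, from 0 to 8.54. In form: [[[dx, dy, dz], [rx, ry, rz], jaw], ...]. A call has 1 to 20 rows; each row is the pose to reach, as a shift and turn from the pose commanded when the call began, along the tool's axes at that moment; what a row does not reach only later rows make up. A row lasts 1/8 s, in which the tool goes at most 62.5 mm and 10.7 degrees, less where a joint would pass 70% of its speed; a pose out of reach is approached as far as the arm can. A call with a gripper value outside its range is refused whole. The fingers move at their own pace and stop on an object; "squeeze" is the grip in N (left out, the last holds). Time passes only in rows, so rows that repeat a pose let the fingers close. It gives the time, the measured TCP pose, the force, the opening and the grip force at its end, in the units of the state.
- sense(): the state, without advancing time (a new reading comes with each control period).
- viewer.camera(name): name is "scene" or "top" or "wrist"; returns a dict with "img" (420x560x3 uint8, blue, green, red), "z_map" (420x560 float32, m along the optical axis (not along the pixel's ray), 0 where there is no reading), "mtx" (3x3 intrinsics, pixels), "k1" (the pictures are not rectified: a ray, as slopes to the right and down, at radius r is drawn at 1 + k1 r^2 times it, then the intrinsics apply), "pose" (4x4, takes a point from camera to world coordinates); the wrist camera has in their place "T_tool_cam" (4x4, takes a point from camera to tool coordinates, whose origin is the TCP and whose axes are the flange's). Camera axes: x right, y up, looking along -z (the intrinsics and any distortion apply to the point x, -y, -z); pixel columns grow to the right and rows downward; lengths in m; the calibration is good to about 2 mm. A picture is of the moment at which its call begins: read the wrist's pose just before it.
- workorder.close_job(): hands the job in; it is judged then, once.
The state is a dict: "clock": time; "q": joint angles; "joint_velocities": joint speeds; "effort": joint torques, N m; "tool_pos": TCP position; "tcp_rot": TCP orientation; "force": force on the tool from outside, world axes, zero at the start; "torque": the same for the moment, N m; "opening": finger opening in m; "grasp_force": force on a finger pad.
Only numpy, scipy, OpenCV 4.12 (cv2) and the standard library are available. Lean on these libraries where they do the work, as an engineer would, in place of code of your own. Each camera call takes 0.05 s, during which the arm holds its last target. There are 200 camera calls.

## Working session

There is one attempt and no reset: what is moved stays moved. The work goes in short steps, Python scripts to look and compute and a tool call to move; the robot and the scene stay as the last step left them, time stands still between calls to the robot, and variables do not carry over. Pictures are saved under pics/ and viewed, at most 14 in all, crops included, and the job is handed in when it is done.

Besides the shell and the picture viewer there is one more tool, called after "Request:" as name(argument=value, ...) on one line, values as JSON. carry_out: Moves the arm, as the interface text tells. Its arguments: {"type":"object","properties":{"deltas":{"type":"array"},"squeeze":{"type":"number"}},"required":["deltas"]}

```bash
mkdir -p pics; ls; cat > h.py <<'E'
import numpy as np, cv2
from bench import sense, viewer, workorder
from scipy.spatial.transform import Rotation as R
def tool():
    s=sense(); T=np.eye(4); T[:3,:3]=R.from_euler('xyz',s['tcp_rot']).as_matrix(); T[:3,3]=s['tool_pos']; return T
def shot(name):
    T=tool(); c=viewer.camera(name)
    c['P']=np.array(c['pose']) if 'pose' in c else T@np.array(c['T_tool_cam'])
    K=np.array(c['mtx']); h,w=c['z_map'].shape
    v,u=np.mgrid[0:h,0:w].astype(np.float32)
    d=np.array([c['k1'],0,0,0],float)
    # model: distorted = 1+k1 r^2 (r undistorted) = OpenCV
    p=cv2.undistortPointsIter(np.stack([u,v],-1).reshape(-1,1,2),K,d,None,None,(3,50,1e-9)).reshape(h,w,2)
    z=c['z_map']; cam=np.stack([p[...,0]*z,-p[...,1]*z,-z],-1)
    c['W']=cam@c['P'][:3,:3].T+c['P'][:3,3]; c['W'][z<=0]=np.nan
    return c
E
python3 - <<'E'
from h import *
print(sense())
for n in('top','scene'):
    c=shot(n); cv2.imwrite(f'pics/{n}0.png',c['img']); np.savez(f'{n}0.npz',img=c['img'],W=c['W']); print(n,c['P'].round(3),c['k1'])
E
```

```text
pics
{'clock': 0.0, 'q': array([-1.37270978,  0.60015415, -0.00253945,  1.60012763,  0.00179829,
        0.94290229, -0.07978506]), 'joint_velocities': array([ 9.11309563e-04,  1.07033549e-04, -1.25380334e-03, -2.42228196e-04,
        4.69405042e-05, -1.38160128e-04,  5.45046740e-04]), 'effort': array([ 4.89696213e-04, -7.76443505e+01,  1.56501487e+00, -2.58016187e+01,
        1.22697503e-02,  8.99612292e-03,  8.03798457e-06]), 'tool_pos': array([0.19661224, 0.69733992, 0.23039685]), 'tcp_rot': array([-3.14001009e+00,  1.46010119e-04,  2.86687553e+00]), 'force': array([ 0.67281109, -0.23495305,  0.02249516]), 'torque': array([-0.03861192,  0.0285666 , -0.01155416]), 'grasp_force': 0.0, 'opening': 0.08545983600639522}
top [[-0.029  0.981 -0.193  0.215]
 [-1.    -0.029  0.003 -0.051]
 [-0.003  0.193  0.981  1.62 ]
 [ 0.     0.     0.     1.   ]] -0.211984451439756
scene [[ 0.618 -0.561  0.55   0.991]
 [ 0.786  0.442 -0.431 -0.434]
 [-0.001  0.699  0.715  0.711]
 [ 0.     0.     0.     1.   ]] -0.03194721525202966
```

View pics/top0.png

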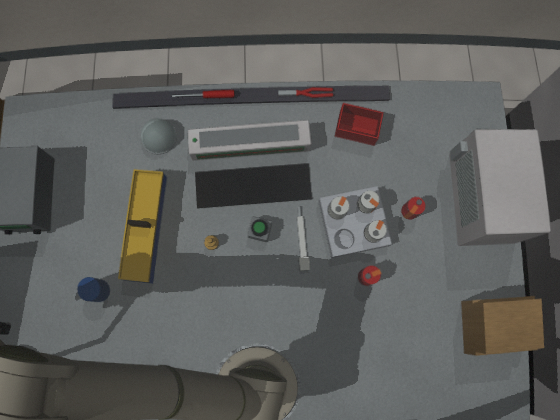

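View pics/scene0.png

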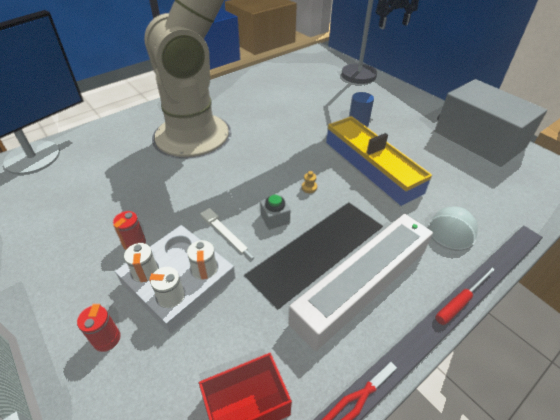

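The top view shows the yellow carrier at (143,226), the mat at (253,186), the scanner bar at (250,140) and the green button at (260,228). The mould is at (355,222) with three pods at (340,208), (369,202) and (377,231). Red look-alikes stand at (413,207) and (371,275), the port at (211,241) and the sensor arm at (304,240).

```bash
cat >> h.py <<'E'
def rect(pts):
    (c,s,a)=cv2.minAreaRect(pts[:,:2].astype(np.float32)*1000); return np.round(c,1),np.round(s,1),round(a,2)
def big(m):
    n,l,st,_=cv2.connectedComponentsWithStats(m.astype(np.uint8)); return l==1+np.argmax(st[1:,4])
def hsv(c): return cv2.cvtColor(c['img'],cv2.COLOR_BGR2HSV)
def stripes(c,zlo,zhi):
    "list pods by height; return centre of the top disc and stripe direction"
    W=c['W']; H=hsv(c); out=[]
    m=(W[...,2]>zlo)&(W[...,2]<zhi)
    n,l,st,_=cv2.connectedComponentsWithStats(m.astype(np.uint8))
    for i in range(1,n):
        if st[i,4]<40: continue
        k=l==i; P=W[k]; h=H[k]
        (cx,cy),r=cv2.minEnclosingCircle((P[:,:2]*1000).astype(np.float32))
        o=(h[:,0]<22)&(h[:,1]>110)&(h[:,2]>80)
        red=((h[:,0]<6)|(h[:,0]>172))&(h[:,1]>110)
        med=np.median(P[:,2]); md=P.mean(0)
        s=P[o].mean(0) if o.any() else md
        v=s[:2]*1000-[cx,cy]
        out.append((round(cx,1),round(cy,1),round(r,1),round(med,4),int(o.sum()),int(red.sum()),round(float(np.degrees(np.arctan2(v[1],v[0]))),1),round(float(np.hypot(*v)),1)))
    return out
E
python3 - <<'E'
from h import *
for n in('top','scene'):
    f=np.load(f'{n}0.npz'); c={'img':f['img'],'W':f['W']}; W=c['W']; H=hsv(c)
    print('##',n)
    y=big((H[...,0]>20)&(H[...,0]<32)&(H[...,1]>150)&(H[...,2]>60)&(W[...,2]>.05)); 
    z=W[y][:,2]; print('yellow z',np.percentile(z,[1,10,50,90,99]).round(3), rect(W[y]), 'rim',rect(W[y][z>np.percentile(z,98)-.006]))
    dark=big((H[...,2]<45)&(abs(W[...,2])<.012)&(W[...,0]>.45)&(W[...,0]<.85)&(abs(W[...,1])<.5)); print('mat',rect(W[dark]),np.median(W[dark][:,2]))
    sc=big((W[...,2]>.06)&(W[...,2]<.09)&(W[...,0]>.6)&(W[...,0]<1)&(abs(W[...,1])<.4)); print('bar',rect(W[sc]),np.median(W[sc][:,2]))
    g=big((H[...,0]>45)&(H[...,0]<85)&(H[...,1]>120)&(W[...,0]<.65)&(W[...,2]>.03)); print('btn',W[g].mean(0).round(4),rect(W[g]),g.sum())
    mo=big((W[...,2]>.035)&(W[...,2]<.055)&(W[...,1]<-.15)&(W[...,1]>-.6)&(W[...,0]<.75)&(W[...,0]>.35)); print('mould',rect(W[mo]))
    print('pods'); [print(o) for o in stripes(c,.098,.115)]
    fin=(H[...,2]<70)&(W[...,2]>.095)&(W[...,2]<.14)&(W[...,1]>.15)&(W[...,1]<.5)&(W[...,0]>.3); print('fin',fin.sum(),rect(W[fin]) if fin.any() else 0, W[fin][:,2].max() if fin.any() else 0)
E
```

```text
## top
yellow z [0.057 0.061 0.066 0.073 0.082] (array([570.3, 319.9]), array([ 91.5, 151.1]), 82.31) rim (array([572.4, 318.7]), array([ 89.7, 146.5]), 82.31)
mat (array([ 6.082e+02, -3.000e-01]), array([113.5, 351. ]), 3.19) 0.00363391219134257
bar (array([742.2,   6.6]), array([ 84.4, 370.5]), 2.71) 0.07584485904542326
btn [ 0.4676 -0.0178  0.0727] (array([468.9, -17.4]), array([27.4, 26.1]), 25.73) 74
mould (array([ 481.7, -304.8]), array([182.4, 184.5]), 9.81)
pods
(552.7, -617.1, 104.5, np.float64(0.1061), 0, 0, -66.8, 9.5)
(619.1, 643.2, 53.2, np.float64(0.1066), 0, 0, -160.7, 3.7)
(533.2, -341.4, 28.2, np.float64(0.1043), 37, 0, -131.5, 14.2)
(518.2, -251.5, 28.0, np.float64(0.1046), 33, 0, -36.7, 14.9)
(519.1, 660.1, 45.0, np.float64(0.1064), 0, 0, -108.9, 14.1)
(482.0, 331.5, 30.4, np.float64(0.1108), 0, 0, -89.4, 2.3)
(444.5, -358.6, 28.6, np.float64(0.1048), 34, 0, -22.3, 13.8)
(294.1, 476.3, 35.7, np.float64(0.102), 0, 0, 32.1, 0.5)
(227.5, -763.6, 62.7, np.float64(0.1011), 2, 0, -103.4, 27.1)
(151.4, -659.5, 84.0, np.float64(0.1028), 2, 0, 100.9, 21.7)
fin 180 (array([395.1, 401.7]), array([ 52.5, 266.1]), 50.61) 0.11857272273876518
## scene
yellow z [0.059 0.06  0.062 0.073 0.076] (array([484.9, 326.3]), array([ 94.3, 330.5]), 83.41) rim (array([485.1, 326.1]), array([ 93.7, 330.3]), 83.6)Traceback (most recent call last):
  File "<stdin>", line 7, in <module>
  File "h.py", line 20, in big
    n,l,st,_=cv2.connectedComponentsWithStats(m.astype(np.uint8)); return l==1+np.argmax(st[1:,4])
                                                                               ~~~~~~~~~^^^^^^^^^^
    return _wrapfunc(a, 'argmax', axis=axis, out=out, **kwds)
    return bound(*args, **kwds)
ValueError: attempt to get argmax of an empty sequence
```

```bash
cat >> h.py <<'E'
def go(x,y,z,yaw,T=None):
    "m, deg -> delta row (cm, deg) from pose now, tool down"
    T=tool() if T is None else T
    G=R.from_euler('xyz',[180,0,yaw],degrees=True)
    d=T[:3,:3].T@(np.array([x,y,z])-T[:3,3])*100
    r=(R.from_matrix(T[:3,:3]).inv()*G).as_rotvec(degrees=True)
    print('row',d.round(2).tolist(),r.round(1).tolist())
    Tn=np.eye(4);Tn[:3,:3]=G.as_matrix();Tn[:3,3]=[x,y,z];return Tn
E
python3 - <<'E'
from h import *
go(.484,.328,.26,83.4)
f=np.load('scene0.npz'); c={'img':f['img'],'W':f['W']}; W=c['W']; H=hsv(c)
print('pods'); [print(o) for o in stripes(c,.098,.115)]
sc=(W[...,2]>.07)&(W[...,2]<.085)&(W[...,0]>.6)&(W[...,0]<.85)&(abs(W[...,1])<.25); print('bar',rect(W[sc]))
E
```

```text
row [-37.68, -27.76, -2.91] [-0.1, 0.1, 80.9]
pods
(73.9, 1497.4, 289.6, np.float64(0.1067), 0, 0, -66.0, 165.7)
(-201.4, -371.1, 129.9, np.float64(0.1089), 0, 0, -65.3, 6.6)
(16.5, -6.8, 74.9, np.float64(0.1073), 0, 0, -25.8, 44.7)
(603.1, 712.6, 141.2, np.float64(0.1067), 0, 0, -69.8, 66.0)
(483.0, 326.5, 31.3, np.float64(0.1082), 0, 0, -50.9, 4.6)
(519.2, -256.0, 27.8, np.float64(0.1035), 73, 0, -33.0, 17.1)
(445.4, -361.2, 28.6, np.float64(0.1033), 79, 0, -25.8, 17.4)
(535.0, -345.8, 28.1, np.float64(0.1032), 76, 0, -136.7, 15.1)
(549.1, -629.1, 71.5, np.float64(0.1063), 0, 0, 0.5, 12.2)
bar (array([743.9,   1.9]), array([ 80.6, 371.2]), 2.94)
```

Request:
carry_out(deltas=[[[-37.7, -27.8, -2.9], [0, 0, 81], 8.5], [[-37.7, -27.8, -2.9], [0, 0, 81], 8.5], [[-37.7, -27.8, -2.9], [0, 0, 81], 8.5], [[-37.7, -27.8, -2.9], [0, 0, 81], 8.5], [[-37.7, -27.8, -2.9], [0, 0, 81], 8.5], [[-37.7, -27.8, -2.9], [0, 0, 81], 8.5], [[-37.7, -27.8, -2.9], [0, 0, 81], 8.5], [[-37.7, -27.8, -2.9], [0, 0, 81], 8.5], [[-37.7, -27.8, -2.9], [0, 0, 81], 8.5], [[-37.7, -27.8, -2.9], [0, 0, 81], 8.5], [[-37.7, -27.8, -2.9], [0, 0, 81], 8.5], [[-37.7, -27.8, -2.9], [0, 0, 81], 8.5], [[-37.7, -27.8, -2.9], [0, 0, 81], 8.5]])

```text
clock: 1.72
tool_pos: [0.4838, 0.3284, 0.2602]
tcp_rot: [-3.141, -0.0, 1.454]
force: [0.0, -0.2, -0.1]
opening: 0.085
grasp_force: 0.0
```

```bash
python3 - <<'E'
from h import *
c=shot('wrist'); cv2.imwrite('pics/w1.png',c['img']); W=c['W']; H=hsv(c)
print(sense()['tool_pos'],np.degrees(sense()['tcp_rot'])); print(np.array(c['T_tool_cam']).round(3))
m=(W[...,2]>.104)&(W[...,2]<.12)
print([ (rect(W[m&k]),np.median(W[m&k][:,2]).round(4)) for k in [big(m)]])
y=(H[...,0]>20)&(H[...,0]<32)&(H[...,1]>150)&(W[...,2]>.05); print(rect(W[y]),np.percentile(W[y][:,2],[2,50,98]).round(4))
E
```

```text
[0.48391748 0.32829241 0.26026273] [-1.79998046e+02 -6.25289090e-04  8.33012447e+01]
[[ 0.001  0.946  0.325  0.084]
 [ 1.    -0.001  0.    -0.   ]
 [ 0.     0.325 -0.946 -0.143]
 [ 0.     0.     0.     1.   ]]
[((array([482.3, 329.5]), array([59.3, 11.3]), 83.03), np.float64(0.1125))]
(array([472.2, 249.4]), array([251.9, 328.9]), 83.03) [0.0631 0.0648 0.0773]
```

View pics/w1.png

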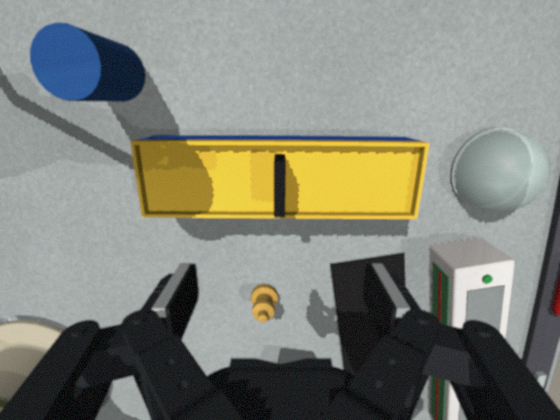

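The wrist view shows the carrier level, its fin at (280,186), and nothing near the fingers' way down. The fin measures 59 x 11 mm at (482, 329.5), height 112, as it should.

```bash
python3 - <<'E'
from h import *
T=go(.4823,.3295,.082,83.0)
T2=go(.4823,.3295,.25,83.0,T); go(.6078,-.001,.25,3.0,T)
E
```

```text
row [0.1, -0.17, 17.83] [-0.0, -0.0, 0.3]
row [0.0, 0.0, -16.8] [0.0, 0.0, 0.0]
row [-31.27, 16.48, -16.8] [0.0, -0.0, 80.0]
```

Request:
carry_out(deltas=[[[0.1, -0.2, 6], [0, 0, 0.3], 8.5], [[0.1, -0.2, 11], [0, 0, 0.3], 8.5], [[0.1, -0.2, 14.5], [0, 0, 0.3], 8.5], [[0.1, -0.2, 16.5], [0, 0, 0.3], 8.5], [[0.1, -0.2, 17.8], [0, 0, 0.3], 8.5], [[0.1, -0.2, 17.8], [0, 0, 0.3], 8.5], [[0.1, -0.2, 17.8], [0, 0, 0.3], 0.5], [[0.1, -0.2, 17.8], [0, 0, 0.3], 0.5], [[0.1, -0.2, 17.8], [0, 0, 0.3], 0.5], [[0.1, -0.2, 17.8], [0, 0, 0.3], 0.5], [[0.1, -0.2, 17.8], [0, 0, 0.3], 0.5], [[0.1, -0.2, 17.8], [0, 0, 0.3], 0.5], [[0.1, -0.2, 17.8], [0, 0, 0.3], 0.5], [[0.1, -0.2, 17.8], [0, 0, 0.3], 0.5]], squeeze=80)

```text
clock: 3.52
tool_pos: [0.4825, 0.3293, 0.0828]
tcp_rot: [3.141, -0.001, 1.448]
force: [-0.3, -0.8, 5.8]
opening: 0.0112
grasp_force: 78.7
```

Request:
carry_out(deltas=[[[0, 0, -0.5], [0, 0, 0], 0.5], [[0, 0, -1.2], [0, 0, 0], 0.5], [[0, 0, -2.2], [0, 0, 0], 0.5], [[0, 0, -4], [0, 0, 0], 0.5], [[0, 0, -7], [0, 0, 0], 0.5], [[0, 0, -11], [0, 0, 0], 0.5], [[0, 0, -14], [0, 0, 0], 0.5], [[0, 0, -16], [0, 0, 0], 0.5], [[0, 0, -16.8], [0, 0, 0], 0.5], [[0, 0, -16.8], [0, 0, 0], 0.5]])

```text
clock: 4.78
tool_pos: [0.4822, 0.3292, 0.2509]
tcp_rot: [3.141, -0.001, 1.448]
force: [-0.1, -0.9, -4.3]
opening: 0.0109
grasp_force: 78.3
```

```bash
python3 - <<'E'
from h import *
c=shot('scene'); cv2.imwrite('pics/s2.png',c['img']); W=c['W'];H=hsv(c)
b=(H[...,0]>100)&(H[...,0]<125)&(H[...,1]>120)&(W[...,2]>.02)&(W[...,2]<.08)&(abs(W[...,0]-.484)<.19)&(abs(W[...,1]-.327)<.12);print('blue',rect(W[b]),np.percentile(W[b][:,2],[2,50,98]).round(3))
y=big((H[...,0]>20)&(H[...,0]<32)&(H[...,1]>150)&(W[...,2]>.05));P=W[y]-W[y].mean(0);print('yel',rect(W[y]),np.percentile(W[y][:,2],[2,50,98]).round(3), np.linalg.svd(P,full_matrices=False)[2][2])
print(sense()['force'],sense()['tool_pos'])
E
```

```text
blue (array([467. , 330.3]), array([128.3, 371.7]), 76.14) [0.022 0.037 0.059]
yel (array([498.8, 458. ]), array([358.2, 332.5]), 83.26) [0.228 0.231 0.243] [-0.00461398 -0.05695008 -0.99836637]
[-0.35801312  0.17789481 -4.40996436] [0.48192827 0.32904055 0.2501017 ]
```

View pics/s2.png

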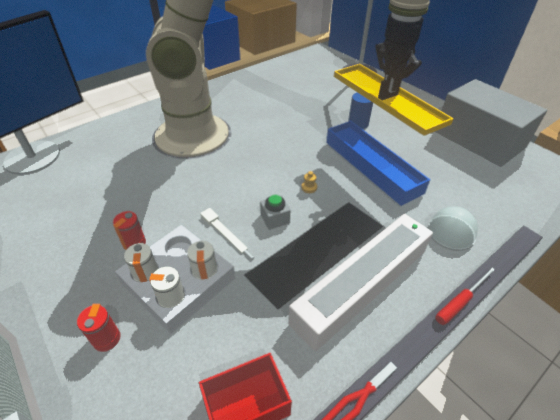

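The carrier hangs level from the gripper at (392,95) and the blue tray under it has stayed at (377,163). Carrying it to the mat.

Request:
carry_out(deltas=[[[-1.6, 0.8, 0], [0, 0, 4], 0.5], [[-4.7, 2.5, 0], [0, 0, 12], 0.5], [[-8, 4.2, 0], [0, 0, 20], 0.5], [[-11.3, 6, 0], [0, 0, 29], 0.5], [[-14.8, 7.8, 0], [0, 0, 38], 0.5], [[-18.4, 9.6, 0], [0, 0, 47], 0.5], [[-22, 11.5, 0], [0, 0, 56], 0.5], [[-25.5, 13.4, 0], [0, 0, 65], 0.5], [[-28.5, 15, 0], [0, 0, 73], 0.5], [[-30.5, 16, 0], [0, 0, 78], 0.5], [[-31.4, 16.5, 0], [0, 0, 80], 0.5], [[-31.4, 16.5, 0], [0, 0, 80], 0.5]])

```text
clock: 6.32
tool_pos: [0.6074, -0.0028, 0.25]
tcp_rot: [3.142, 0.001, 0.052]
force: [-0.3, 0.5, -3.6]
opening: 0.0108
grasp_force: 78.2
```

```bash
python3 - <<'E'
from h import *
print(sense()['tool_pos'],np.degrees(sense()['tcp_rot']))
go(.608,-.003,.034,3)
c=shot('wrist'); W=c['W'];H=hsv(c); 
w=(W[...,2]>.068)&(W[...,2]<.085)&(W[...,0]>.65); print(rect(W[w]),np.median(W[w][:,2]))
P=W[w]; print('front edge x at y', [(yy,P[abs(P[:,1]-yy)<.01][:,0].min().round(4)) for yy in (-.1,-.05,0,.05,.1) if (abs(P[:,1]-yy)<.01).any()])
y=big((H[...,0]>20)&(H[...,0]<32)&(H[...,1]>150)&(W[...,2]>.05));P=W[y];print('yel',rect(P),np.percentile(P[:,2],[2,50,98]).round(3))
E
```

```text
[ 0.60741749 -0.00276786  0.24996725] [1.79999934e+02 3.48382192e-02 2.96499144e+00]
row [0.07, 0.03, 21.6] [0.0, 0.0, -0.0]
(array([742.4,   0.9]), array([ 86. , 564.5]), 1.87) 0.07627990955130876
front edge x at y [(-0.1, np.float64(0.7078)), (-0.05, np.float64(0.7049)), (0, np.float64(0.7031)), (0.05, np.float64(0.6997)), (0.1, np.float64(0.6974))]
yel (array([564.3,  -4.6]), array([735.2, 211.1]), 86.35) [0.23  0.232 0.244]
```

Request:
carry_out(deltas=[[[0, 0, 4], [0, 0, 0], 0.5], [[0, 0, 9], [0, 0, 0], 0.5], [[0, 0, 14], [0, 0, 0], 0.5], [[0, 0, 17.5], [0, 0, 0], 0.5], [[0, 0, 19.5], [0, 0, 0], 0.5], [[0, 0, 20.6], [0, 0, 0], 0.5], [[0, 0, 21.2], [0, 0, 0], 0.5], [[0, 0, 21.5], [0, 0, 0], 0.5], [[0, 0, 21.6], [0, 0, 0], 0.5], [[0, 0, 21.6], [0, 0, 0], 0.5]])

```text
clock: 7.62
tool_pos: [0.6078, -0.0027, 0.0348]
tcp_rot: [-3.142, -0.001, 0.052]
force: [0.7, 0.5, -4.4]
opening: 0.0107
grasp_force: 78.2
```

Request:
carry_out(deltas=[[[0, 0, 0.1], [0, 0, 0], 0.5], [[0, 0, 0.15], [0, 0, 0], 0.5], [[0, 0, 0.15], [0, 0, 0], 0.5], [[0, 0, 0.15], [0, 0, 0], 4], [[0, 0, 0.15], [0, 0, 0], 6], [[0, 0, 0.15], [0, 0, 0], 6], [[0, 0, 0.15], [0, 0, 0], 6], [[0, 0, 0.15], [0, 0, 0], 6], [[0, 0, -6], [0, 0, 0], 6], [[0, 0, -12], [0, 0, 0], 6], [[0, 0, -18], [0, 0, 0], 8.5], [[0, 0, -22], [0, 0, 0], 8.5], [[0, 0, -24], [0, 0, 0], 8.5], [[0, 0, -24], [0, 0, 0], 8.5]])

```text
clock: 9.38
tool_pos: [0.6081, -0.0027, 0.2756]
tcp_rot: [-3.141, -0.003, 0.052]
force: [0.2, 0.5, 0.3]
opening: 0.0851
grasp_force: 0.0
```

```bash
cat >> h.py <<'E'
def carrier(c):
    W=c['W'];H=hsv(c)
    y=big((H[...,0]>20)&(H[...,0]<32)&(H[...,1]>150)&(abs(W[...,0]-.608)<.08)&(W[...,2]<.04)&(W[...,2]>.005));P=W[y]
    m=big((W[...,2]>.052)&(W[...,2]<.07)&(abs(W[...,0]-.608)<.05)&(abs(W[...,1])<.02)); F=W[m]
    print('yel',rect(P),np.percentile(P[:,2],[2,50,98]).round(4),'fin',rect(F),np.median(F[:,2]).round(4))
E
python3 - <<'E'
from h import *
c=shot('wrist'); carrier(c); c=shot('top'); carrier(c); print(stripes(c,.098,.115)[2:9])
c=shot('scene'); carrier(c)
go(.5,-.30,.28,93-40)
E
```

```text
yel (array([603.4,  -5.8]), array([ 99.2, 343. ]), 3.03) [0.014  0.0158 0.0283] fin (array([607.6,  -2.8]), array([59.3, 11.4]), 3.04) 0.0635
yel (array([609.7, -27.2]), array([ 92. , 273.7]), 3.12) [0.0083 0.0161 0.0305] fin (array([607.6,  -1.9]), array([59.8, 11.9]), 3.29) 0.0635
[(488.5, -643.4, 91.2, np.float64(0.1056), 0, 0, 104.2, 15.7), (533.2, -340.3, 28.4, np.float64(0.1042), 33, 0, -128.8, 14.2), (518.5, -251.8, 28.0, np.float64(0.105), 33, 0, -36.8, 14.2), (444.6, -357.9, 28.3, np.float64(0.1046), 34, 0, -25.8, 14.0), (153.8, -720.3, 119.6, np.float64(0.1022), 1, 0, -48.0, 100.5)]
yel (array([609.2,  -5.4]), array([ 90. , 330.7]), 2.92) [0.0118 0.0145 0.027 ] fin (array([607.5,  -5.2]), array([61. , 14.8]), 2.52) 0.0613
row [-12.23, 29.16, -0.67] [-0.0, 0.1, -50.0]
```

Request:
carry_out(deltas=[[[-2.5, 6, -0.7], [0, 0, -10], 8.5], [[-5, 12, -0.7], [0, 0, -20], 8.5], [[-7.5, 18, -0.7], [0, 0, -30], 8.5], [[-10, 24, -0.7], [0, 0, -40], 8.5], [[-12.2, 29.2, -0.7], [0, 0, -50], 8.5], [[-12.2, 29.2, -0.7], [0, 0, -50], 8.5], [[-12.2, 29.2, -0.7], [0, 0, -50], 8.5], [[-12.2, 29.2, -0.7], [0, 0, -50], 8.5]])

```text
clock: 10.52
tool_pos: [0.5016, -0.2986, 0.2805]
tcp_rot: [-3.14, -0.0, 0.926]
force: [0.1, 0.1, 0.8]
opening: 0.0848
grasp_force: 0.0
```

```bash
python3 - <<'E'
from h import *
print(sense()['tool_pos'],np.degrees(sense()['tcp_rot']))
c=shot('wrist'); cv2.imwrite('pics/w3.png',c['img']); [print(o) for o in stripes(c,.098,.115)]
W=c['W']; m=(W[...,2]>.04)&(W[...,2]<.05)&(abs(W[...,0]-.482)<.15)&(abs(W[...,1]+.305)<.15); print(rect(W[m]))
E
```

```text
[ 0.50159248 -0.29862093  0.28048358] [-1.79915430e+02 -1.26063881e-02  5.30614090e+01]
(517.9, -255.0, 27.7, np.float64(0.1048), 302, 0, -31.1, 14.5)
(532.5, -343.9, 27.9, np.float64(0.1048), 237, 0, -131.3, 13.9)
(445.4, -359.2, 27.4, np.float64(0.1048), 214, 0, -29.0, 14.7)
(654.1, -630.4, 44.2, np.float64(0.107), 0, 0, 102.7, 9.3)
(array([ 449.3, -312.8]), array([243.9, 181.3]), 9.96)
```

View pics/w3.png

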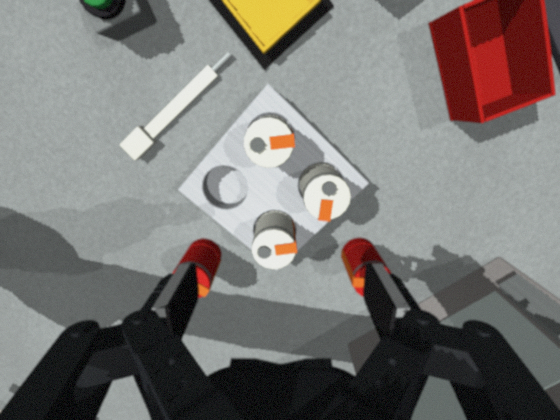

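The wrist view shows three pods in the mould at (270,142), (325,190) and (273,247), each with its stripe visible. Their tops measure 104.8 mm high, 55 mm wide. The red look-alikes at (205,265) and (365,270) are clear.

```bash
cat >> h.py <<'E'
def slot(s): 
    a=np.radians(3.03); return .6076-s*np.sin(a), -.0028+s*np.cos(a)
E
python3 - <<'E'
from h import *
T=go(.5179,-.255,.063,58.9); T1=go(.5179,-.255,.18,58.9,T); 
go(*slot(.088),.18,93,T1);print(slot(.088))
E
```

```text
row [4.45, -1.3, 21.77] [-0.1, -0.0, -5.8]
row [0.0, 0.0, -11.7] [-0.0, -0.0, -0.0]
row [33.51, -10.28, -0.0] [0.0, 0.0, -34.1]
(np.float64(0.6029484229382969), np.float64(0.08507697554444531))
```

Request:
carry_out(deltas=[[[4.4, -1.3, 3], [0, 0, -5.8], 8.5], [[4.4, -1.3, 8], [0, 0, -5.8], 8.5], [[4.4, -1.3, 13], [0, 0, -5.8], 8.5], [[4.4, -1.3, 17], [0, 0, -5.8], 8.5], [[4.4, -1.3, 20], [0, 0, -5.8], 8.5], [[4.4, -1.3, 21.8], [0, 0, -5.8], 8.5], [[4.4, -1.3, 21.8], [0, 0, -5.8], 8.5], [[4.4, -1.3, 21.8], [0, 0, -5.8], 6.5], [[4.4, -1.3, 21.8], [0, 0, -5.8], 5], [[4.4, -1.3, 21.8], [0, 0, -5.8], 5], [[4.4, -1.3, 21.8], [0, 0, -5.8], 5], [[4.4, -1.3, 21.8], [0, 0, -5.8], 5]], squeeze=40)

```text
clock: 12.08
tool_pos: [0.5174, -0.2577, 0.0646]
tcp_rot: [3.14, -0.001, 1.026]
force: [-0.7, 1.2, 5.8]
opening: 0.0529
grasp_force: 41.0
```

Request:
carry_out(deltas=[[[0, 0, -0.5], [0, 0, 0], 5], [[0, 0, -1.5], [0, 0, 0], 5], [[0, 0, -3.5], [0, 0, 0], 5], [[0, 0, -6.5], [0, 0, 0], 5], [[0, 0, -9.5], [0, 0, 0], 5], [[0, 0, -11.7], [0, 0, 0], 5], [[0, 0, -11.7], [0, 0, 0], 5]])

```text
clock: 12.95
tool_pos: [0.5176, -0.258, 0.1821]
tcp_rot: [3.138, -0.001, 1.026]
force: [0.4, -0.2, -2.0]
opening: 0.0535
grasp_force: 42.6
```

Request:
carry_out(deltas=[[[2, -0.6, 0], [0, 0, -2], 5], [[6, -1.8, 0], [0, 0, -6], 5], [[11, -3.4, 0], [0, 0, -11], 5], [[16.5, -5.1, 0], [0, 0, -17], 5], [[22, -6.8, 0], [0, 0, -23], 5], [[27, -8.4, 0], [0, 0, -28], 5], [[31, -9.6, 0], [0, 0, -32], 5], [[33, -10.2, 0], [0, 0, -34], 5], [[33.6, -10.3, 0], [0, 0, -34.1], 5], [[33.6, -10.3, 0], [0, 0, -34.1], 5], [[33.6, -10.3, 0], [0, 0, -34.1], 5]])

```text
clock: 14.32
tool_pos: [0.6028, 0.0811, 0.1803]
tcp_rot: [-3.141, 0.001, 1.618]
force: [0.2, -0.5, -1.4]
opening: 0.0531
grasp_force: 42.6
```

```bash
python3 - <<'E'
from h import *
print(sense()['tool_pos'],np.degrees(sense()['tcp_rot']))
go(*slot(.088),.0595,93)
c=shot('wrist'); W=c['W']; [print(o) for o in stripes(c,.175,.24)]; carrier(c)
E
```

```text
[0.60279125 0.08109642 0.1803064 ] [-1.79981267e+02  4.30204964e-02  9.26928566e+01]
row [0.41, 0.04, 12.08] [-0.0, 0.0, -0.3]
(602.1, 92.2, 59.2, np.float64(0.2207), 1836, 7, -25.2, 16.5)Traceback (most recent call last):
  File "<stdin>", line 4, in <module>
  File "h.py", line 49, in carrier
    m=big((W[...,2]>.052)&(W[...,2]<.07)&(abs(W[...,0]-.608)<.05)&(abs(W[...,1])<.02)); F=W[m]
  File "h.py", line 20, in big
    n,l,st,_=cv2.connectedComponentsWithStats(m.astype(np.uint8)); return l==1+np.argmax(st[1:,4])
                                                                               ~~~~~~~~~^^^^^^^^^^
    return _wrapfunc(a, 'argmax', axis=axis, out=out, **kwds)
    return bound(*args, **kwds)
ValueError: attempt to get argmax of an empty sequence
```

Request:
carry_out(deltas=[[[0.4, 0, 3], [0, 0, 0], 5], [[0.4, 0, 7], [0, 0, 0], 5], [[0.4, 0, 9.8], [0, 0, 0], 5], [[0.4, 0, 11.2], [0, 0, 0], 5], [[0.4, 0, 11.8], [0, 0, 0], 5], [[0.4, 0, 12.1], [0, 0, 0], 5], [[0.4, 0, 12.2], [0, 0, 0], 5], [[0.4, 0, 12.2], [0, 0, 0], 5], [[0.4, 0, 12.2], [0, 0, 0], 5]])

```text
clock: 15.5
tool_pos: [0.6034, 0.0869, 0.0596]
tcp_rot: [3.14, -0.0, 1.62]
force: [-1.9, -1.4, 6.8]
opening: 0.0532
grasp_force: 43.1
```

Request:
carry_out(deltas=[[[0, 0, -0.05], [0, 0, 0], 6], [[0, 0, -0.05], [0, 0, 0], 7.5], [[0, 0, -0.05], [0, 0, 0], 7.5], [[0, 0, -0.05], [0, 0, 0], 7.5], [[0, 0, -0.05], [0, 0, 0], 7.5], [[0, 0, -3], [0, 0, 0], 7.5], [[0, 0, -8], [0, 0, 0], 7.5], [[0, 0, -13], [0, 0, 0], 8.5], [[0, 0, -18], [0, 0, 0], 8.5], [[0, 0, -21], [0, 0, 0], 8.5], [[0, 0, -22], [0, 0, 0], 8.5], [[0, 0, -22], [0, 0, 0], 8.5]])

```text
clock: 17.0
tool_pos: [0.6027, 0.0871, 0.2781]
tcp_rot: [3.141, -0.0, 1.621]
force: [-0.5, -0.2, 0.1]
opening: 0.0849
grasp_force: 0.0
```

```bash
python3 - <<'E'
from h import *
print(sense()['tool_pos'],np.degrees(sense()['tcp_rot']))
c=shot('wrist'); [print(o) for o in stripes(c,.085,.115)]
carrier(c)
c=shot('top');[print(o) for o in stripes(c,.085,.115) if abs(o[2]-28)<3]
go(.5325,-.3439,.28,-41)
E
```

```text
[0.60273265 0.08711966 0.2780669 ] [ 1.79994048e+02 -9.88737984e-03  9.28681545e+01]
(602.4, 89.8, 27.7, np.float64(0.0998), 259, 0, 2.5, 14.1)
yel (array([607. ,  -1.7]), array([ 97.5, 329. ]), 3.04) [0.0141 0.0158 0.0284] fin (array([607.3,  -2.5]), array([59.6, 12.9]), 3.01) 0.0631
(604.3, 89.7, 28.8, np.float64(0.0993), 26, 0, 3.7, 15.3)
(533.5, -341.2, 28.2, np.float64(0.1039), 36, 0, -131.8, 14.9)
(515.0, -483.9, 26.0, np.float64(0.0869), 32, 52, 41.5, 3.6)
(445.2, -357.1, 28.4, np.float64(0.1039), 35, 0, -28.6, 13.9)
row [-42.69, -9.12, -0.28] [-0.0, 0.1, 133.9]
```

Pod B stands at 2.5° against the 3.0° wanted. Next, pod A.

Request:
carry_out(deltas=[[[-3, -0.7, -0.2], [0, 0, 10], 8.5], [[-6.5, -1.4, -0.2], [0, 0, 20], 8.5], [[-10, -2.1, -0.2], [0, 0, 30], 8.5], [[-13, -2.8, -0.2], [0, 0, 40], 8.5], [[-16, -3.4, -0.2], [0, 0, 50], 8.5], [[-19, -4, -0.2], [0, 0, 60], 8.5], [[-22, -4.7, -0.2], [0, 0, 70], 8.5], [[-25, -5.4, -0.2], [0, 0, 80], 8.5], [[-28, -6, -0.2], [0, 0, 90], 8.5], [[-31.5, -6.7, -0.2], [0, 0, 100], 8.5], [[-35, -7.5, -0.2], [0, 0, 110], 8.5], [[-38.5, -8.2, -0.2], [0, 0, 120], 8.5], [[-41.5, -8.9, -0.2], [0, 0, 129], 8.5], [[-42.7, -9.1, -0.2], [0, 0, 134.3], 8.5], [[-42.7, -9.1, -0.2], [0, 0, 134.3], 8.5], [[-42.7, -9.1, -0.2], [0, 0, 134.3], 8.5]])

```text
clock: 19.1
tool_pos: [0.5333, -0.3431, 0.2793]
tcp_rot: [3.141, 0.001, -0.721]
force: [-0.4, -0.2, 0.8]
opening: 0.0845
grasp_force: 0.0
```

```bash
python3 - <<'E'
from h import *
print(sense()['tool_pos'],np.degrees(sense()['tcp_rot']))
c=shot('wrist'); [print(o) for o in stripes(c,.085,.115)]
T=go(.5325,-.3439,.063,-41.4);T1=go(.5325,-.3439,.18,-41.4,T); go(*slot(-.05),.18,93,T1)
E
```

```text
[ 0.53332855 -0.34313677  0.27933564] [ 1.79978856e+02  8.55092712e-02 -4.13031468e+01]
(465.5, -629.7, 64.6, np.float64(0.099), 0, 0, 7.4, 7.4)
(513.9, -486.5, 26.4, np.float64(0.0861), 457, 182, 136.8, 5.5)
(532.5, -344.1, 27.8, np.float64(0.1048), 262, 0, -131.6, 14.0)
(445.4, -359.3, 27.9, np.float64(0.1047), 311, 0, -31.1, 17.6)
(602.1, 87.3, 28.0, np.float64(0.0993), 127, 0, 8.9, 14.4)
row [0.01, 0.13, 21.66] [-0.0, 0.1, 0.1]
row [-0.0, 0.0, -11.7] [0.0, 0.0, -0.0]
row [-13.42, -26.98, -0.0] [0.0, 0.0, -134.4]
```

Request:
carry_out(deltas=[[[0, 0.1, 3], [0, 0, 0], 8.5], [[0, 0.1, 8], [0, 0, 0], 8.5], [[0, 0.1, 13], [0, 0, 0], 8.5], [[0, 0.1, 17], [0, 0, 0], 8.5], [[0, 0.1, 20], [0, 0, 0], 8.5], [[0, 0.1, 21.6], [0, 0, 0], 8.5], [[0, 0.1, 21.6], [0, 0, 0], 8.5], [[0, 0.1, 21.6], [0, 0, 0], 6.5], [[0, 0.1, 21.6], [0, 0, 0], 5], [[0, 0.1, 21.6], [0, 0, 0], 5], [[0, 0.1, 21.6], [0, 0, 0], 5], [[0, 0.1, 21.6], [0, 0, 0], 5]], squeeze=40)

```text
clock: 20.65
tool_pos: [0.5333, -0.3451, 0.0657]
tcp_rot: [-3.141, -0.002, -0.723]
force: [-0.9, 1.2, 5.8]
opening: 0.0534
grasp_force: 40.9
```

Request:
carry_out(deltas=[[[0, 0, -0.5], [0, 0, 0], 5], [[0, 0, -1.5], [0, 0, 0], 5], [[0, 0, -3.5], [0, 0, 0], 5], [[0, 0, -6.5], [0, 0, 0], 5], [[0, 0, -9.5], [0, 0, 0], 5], [[0, 0, -12], [0, 0, 0], 5], [[0, 0, -12], [0, 0, 0], 5]])

```text
clock: 21.52
tool_pos: [0.5332, -0.3456, 0.187]
tcp_rot: [-3.141, -0.004, -0.723]
force: [-0.6, 0.2, -3.1]
opening: 0.0528
grasp_force: 42.4
```

Request:
carry_out(deltas=[[[-0.7, -1.4, 0], [0, 0, -7], 5], [[-1.7, -3.4, 0], [0, 0, -17], 5], [[-2.7, -5.4, 0], [0, 0, -27], 5], [[-3.7, -7.4, 0], [0, 0, -37], 5], [[-4.7, -9.5, 0], [0, 0, -47], 5], [[-5.7, -11.5, 0], [0, 0, -57], 5], [[-6.7, -13.5, 0], [0, 0, -67], 5], [[-7.7, -15.5, 0], [0, 0, -77], 5], [[-8.7, -17.5, 0], [0, 0, -87], 5], [[-9.7, -19.5, 0], [0, 0, -97], 5], [[-10.7, -21.5, 0], [0, 0, -107], 5], [[-11.7, -23.5, 0], [0, 0, -117], 5], [[-12.7, -25.5, 0], [0, 0, -127], 5], [[-13.3, -26.7, 0], [0, 0, -133], 5], [[-13.4, -27, 0], [0, 0, -134.4], 5], [[-13.4, -27, 0], [0, 0, -134.4], 5], [[-13.4, -27, 0], [0, 0, -134.4], 5]])

```text
clock: 23.65
tool_pos: [0.6106, -0.0545, 0.1842]
tcp_rot: [-3.141, 0.0, 1.62]
force: [-0.1, -0.0, -1.8]
opening: 0.053
grasp_force: 42.5
```

```bash
python3 - <<'E'
from h import *
print(sense()['tool_pos'],np.degrees(sense()['tcp_rot']))
go(*slot(-.05),.0595,93)
E
```

```text
[ 0.61059364 -0.05451231  0.18418391] [-1.79980235e+02  2.57617065e-02  9.28158607e+01]
row [0.19, -0.02, 12.47] [-0.0, 0.0, -0.2]
```

Request:
carry_out(deltas=[[[0.1, 0, 3], [0, 0, 0], 5], [[0.1, 0, 7], [0, 0, 0], 5], [[0.1, 0, 10], [0, 0, 0], 5], [[0.1, 0, 11.4], [0, 0, 0], 5], [[0.1, 0, 12], [0, 0, 0], 5], [[0.1, 0, 12.3], [0, 0, 0], 5], [[0.1, 0, 12.4], [0, 0, 0], 5], [[0.1, 0, 12.4], [0, 0, 0], 5], [[0.1, 0, 12.4], [0, 0, 0], 5]])

```text
clock: 24.78
tool_pos: [0.6111, -0.0526, 0.0608]
tcp_rot: [3.141, 0.0, 1.622]
force: [-0.0, 0.0, -1.5]
opening: 0.0529
grasp_force: 42.5
```

Request:
carry_out(deltas=[[[0, 0, -0.05], [0, 0, 0], 6], [[0, 0, -0.05], [0, 0, 0], 7.5], [[0, 0, -0.05], [0, 0, 0], 7.5], [[0, 0, -0.05], [0, 0, 0], 7.5], [[0, 0, -0.05], [0, 0, 0], 7.5], [[0, 0, -3], [0, 0, 0], 7.5], [[0, 0, -8], [0, 0, 0], 7.5], [[0, 0, -13], [0, 0, 0], 8.5], [[0, 0, -18], [0, 0, 0], 8.5], [[0, 0, -21], [0, 0, 0], 8.5], [[0, 0, -22], [0, 0, 0], 8.5], [[0, 0, -22], [0, 0, 0], 8.5]])

```text
clock: 26.28
tool_pos: [0.6107, -0.0525, 0.2801]
tcp_rot: [3.141, -0.0, 1.623]
force: [-0.5, -0.4, -0.8]
opening: 0.0852
grasp_force: 0.0
```

```bash
python3 - <<'E'
from h import *
print(sense()['tool_pos'],np.degrees(sense()['tcp_rot']))
c=shot('wrist'); [print(o) for o in stripes(c,.085,.115)]
carrier(c)
c=shot('top');[print(o) for o in stripes(c,.085,.115) if abs(o[2]-28)<3]
go(.4454,-.3593,.28,60.5)
E
```

```text
[ 0.61072183 -0.05252139  0.28009961] [ 1.79988577e+02 -8.61966165e-03  9.29670194e+01]
(602.2, 88.6, 28.2, np.float64(0.0997), 398, 0, 6.4, 14.6)
(610.1, -53.2, 27.9, np.float64(0.0998), 277, 0, 2.1, 14.6)
yel (array([607.4, -10.9]), array([ 98. , 324.9]), 3.08) [0.0139 0.0158 0.0285] fin (array([607.1,  -2.6]), array([59.9, 11.8]), 3.14) 0.0633
(605.4, 93.0, 28.4, np.float64(0.1002), 40, 0, -4.6, 12.5)
(515.3, -479.9, 27.5, np.float64(0.0875), 78, 64, -142.2, 1.1)
(445.5, -356.5, 28.4, np.float64(0.104), 35, 0, -31.6, 14.2)
(316.9, -337.6, 26.0, np.float64(0.0873), 62, 38, 0.2, 2.3)
row [-29.79, -18.04, -0.08] [-0.1, 0.0, 32.5]
```

Request:
carry_out(deltas=[[[-5, -3, 0], [0, 0, 6], 8.5], [[-10, -6, 0], [0, 0, 12], 8.5], [[-15, -9, 0], [0, 0, 18], 8.5], [[-20, -12, 0], [0, 0, 24], 8.5], [[-25, -15, 0], [0, 0, 30], 8.5], [[-29, -17.5, 0], [0, 0, 33], 8.5], [[-29.8, -18, 0], [0, 0, 33], 8.5], [[-29.8, -18, 0], [0, 0, 33], 8.5], [[-29.8, -18, 0], [0, 0, 33], 8.5]])

```text
clock: 27.5
tool_pos: [0.4473, -0.358, 0.2796]
tcp_rot: [-3.14, -0.001, 1.049]
force: [0.2, 1.2, 0.0]
opening: 0.0848
grasp_force: 0.0
```

```bash
python3 - <<'E'
from h import *
print(sense()['tool_pos'],np.degrees(sense()['tcp_rot']))
c=shot('wrist'); S=stripes(c,.085,.115); [print(o) for o in S]
o=min(S,key=lambda o:np.hypot(o[0]-445,o[1]+359)); x,y,a=o[0]/1e3,o[1]/1e3,90+o[6]
T=go(x,y,.063,a);T1=go(x,y,.18,a,T); go(*slot(-.128),.18,93,T1)
E
```

```text
[ 0.44730981 -0.35804368  0.27961022] [-1.79935493e+02 -3.44914489e-02  6.00877356e+01]
(445.1, -359.4, 27.7, np.float64(0.1048), 264, 0, -29.8, 14.8)
(317.5, -340.4, 26.4, np.float64(0.086), 425, 203, -67.2, 6.4)
(512.9, -485.8, 26.4, np.float64(0.086), 374, 161, 127.7, 6.4)
(616.6, -630.1, 81.7, np.float64(0.1008), 0, 0, 108.4, 6.4)
(426.4, -631.1, 27.5, np.float64(0.0972), 0, 0, 162.7, 3.9)
row [-0.25, -0.11, 21.68] [-0.0, -0.0, -0.1]
row [0.0, 0.0, -11.7] [0.0, -0.0, 0.0]
row [28.26, 3.32, 0.0] [-0.0, 0.0, -32.8]
```

Request:
carry_out(deltas=[[[-0.2, -0.1, 3], [0, 0, 0], 8.5], [[-0.2, -0.1, 8], [0, 0, 0], 8.5], [[-0.2, -0.1, 13], [0, 0, 0], 8.5], [[-0.2, -0.1, 17], [0, 0, 0], 8.5], [[-0.2, -0.1, 20], [0, 0, 0], 8.5], [[-0.2, -0.1, 21.6], [0, 0, 0], 8.5], [[-0.2, -0.1, 21.6], [0, 0, 0], 8.5], [[-0.2, -0.1, 21.6], [0, 0, 0], 6.5], [[-0.2, -0.1, 21.6], [0, 0, 0], 5], [[-0.2, -0.1, 21.6], [0, 0, 0], 5], [[-0.2, -0.1, 21.6], [0, 0, 0], 5], [[-0.2, -0.1, 21.6], [0, 0, 0], 5]], squeeze=40)

```text
clock: 29.05
tool_pos: [0.4451, -0.361, 0.0656]
tcp_rot: [3.14, -0.0, 1.046]
force: [-0.0, 0.5, 5.3]
opening: 0.0531
grasp_force: 40.9
```

Request:
carry_out(deltas=[[[0, 0, -0.5], [0, 0, 0], 5], [[0, 0, -1.5], [0, 0, 0], 5], [[0, 0, -3.5], [0, 0, 0], 5], [[0, 0, -6.5], [0, 0, 0], 5], [[0, 0, -9.5], [0, 0, 0], 5], [[0, 0, -12], [0, 0, 0], 5], [[0, 0, -12], [0, 0, 0], 5], [[1.6, 0.2, -12], [0, 0, -2], 5], [[5, 0.6, -12], [0, 0, -6], 5], [[9.5, 1.1, -12], [0, 0, -11], 5], [[14.5, 1.7, -12], [0, 0, -17], 5], [[19.5, 2.3, -12], [0, 0, -23], 5], [[24, 2.8, -12], [0, 0, -28], 5], [[27, 3.2, -12], [0, 0, -32], 5], [[28.2, 3.3, -12], [0, 0, -32.8], 5], [[28.2, 3.3, -12], [0, 0, -32.8], 5], [[28.2, 3.3, -12], [0, 0, -32.8], 5]])

```text
clock: 31.18
tool_pos: [0.6133, -0.1351, 0.1843]
tcp_rot: [-3.141, 0.001, 1.616]
force: [-0.1, -1.2, -1.7]
opening: 0.0534
grasp_force: 42.5
```

```bash
python3 - <<'E'
from h import *
print(sense()['tool_pos'],np.degrees(sense()['tcp_rot']))
go(*slot(-.128),.0595,93)
E
```

```text
[ 0.61327197 -0.13505407  0.18429576] [-1.79959536e+02  4.51384659e-02  9.25782501e+01]
row [0.45, 0.14, 12.48] [-0.0, 0.0, -0.4]
```

Request:
carry_out(deltas=[[[0.5, 0.1, 3], [0, 0, -0.4], 5], [[0.5, 0.1, 7], [0, 0, -0.4], 5], [[0.5, 0.1, 10], [0, 0, -0.4], 5], [[0.5, 0.1, 11.4], [0, 0, -0.4], 5], [[0.5, 0.1, 12], [0, 0, -0.4], 5], [[0.5, 0.1, 12.3], [0, 0, -0.4], 5], [[0.5, 0.1, 12.4], [0, 0, -0.4], 5], [[0.5, 0.1, 12.4], [0, 0, -0.4], 5], [[0.5, 0.1, 12.4], [0, 0, -0.4], 5]])

```text
clock: 32.3
tool_pos: [0.6154, -0.1281, 0.0608]
tcp_rot: [3.141, 0.0, 1.626]
force: [0.4, 0.4, -1.0]
opening: 0.0533
grasp_force: 42.5
```

Request:
carry_out(deltas=[[[0, 0, -0.05], [0, 0, 0], 6], [[0, 0, -0.05], [0, 0, 0], 7.5], [[0, 0, -0.05], [0, 0, 0], 7.5], [[0, 0, -0.05], [0, 0, 0], 7.5], [[0, 0, -0.05], [0, 0, 0], 7.5], [[0, 0, -3], [0, 0, 0], 7.5], [[0, 0, -8], [0, 0, 0], 7.5], [[0, 0, -13], [0, 0, 0], 8.5], [[0, 0, -18], [0, 0, 0], 8.5], [[0, 0, -21], [0, 0, 0], 8.5], [[0, 0, -22], [0, 0, 0], 8.5], [[0, 0, -22], [0, 0, 0], 8.5]])

```text
clock: 33.8
tool_pos: [0.615, -0.128, 0.2801]
tcp_rot: [3.141, -0.0, 1.626]
force: [-1.2, 0.1, -0.9]
opening: 0.0852
grasp_force: 0.0
```

```bash
python3 - <<'E'
from h import *
print(sense()['tool_pos'],np.degrees(sense()['tcp_rot']))
c=shot('wrist'); cv2.imwrite('pics/w5.png',c['img']);[print(o) for o in stripes(c,.085,.115)]
carrier(c)
c=shot('top');[print(o) for o in stripes(c,.085,.115) if abs(o[2]-28)<3]
W=c['W'];H=hsv(c);g=(H[...,0]>45)&(H[...,0]<85)&(H[...,1]>120)&(abs(W[...,0]-.4676)<.03)&(abs(W[...,1]+.018)<.03)&(W[...,2]>.03); print('btn',W[g].mean(0).round(4),rect(W[g]),np.percentile(W[g][:,2],[5,50,95]))
go(.468,-.02,.26,93)
E
```

```text
[ 0.61498856 -0.12797888  0.28009158] [ 1.79987413e+02 -8.70735950e-03  9.31665450e+01]
(610.0, -53.3, 27.7, np.float64(0.0997), 317, 0, 1.7, 14.5)
(614.4, -126.4, 27.6, np.float64(0.0998), 263, 0, 4.8, 14.5)
(319.1, -328.1, 17.6, np.float64(0.0872), 46, 46, 96.0, 6.9)
(323.7, -352.6, 16.4, np.float64(0.086), 136, 19, 124.2, 4.0)
yel (array([609.7, -49.2]), array([ 97.9, 250.8]), 3.34) [0.0139 0.0158 0.0285] fin (array([607.5,  -3. ]), array([59.6, 12.1]), 3.02) 0.0634
(604.0, 89.6, 28.5, np.float64(0.0993), 38, 0, 11.3, 14.6)
(512.2, -482.8, 27.0, np.float64(0.0873), 71, 52, 177.7, 3.3)
(318.4, -337.1, 25.6, np.float64(0.0878), 62, 49, -51.2, 3.8)<stdin>:6: RuntimeWarning: Mean of empty slice.
  ret = um.true_divide(
Traceback (most recent call last):
IndexError: index -1 is out of bounds for axis 0 with size 0
```

View pics/w5.png

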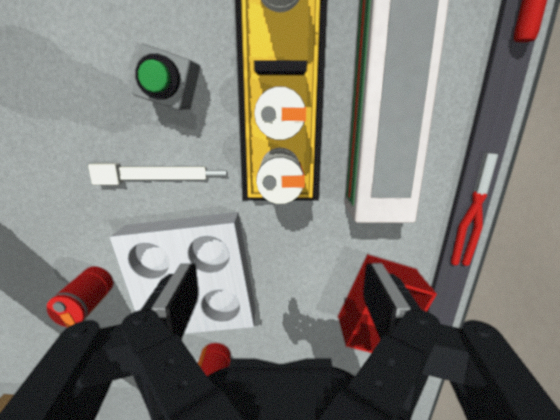

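The wrist view shows two pods at (280,110) and (280,182), stripes straight towards the scanner, and the mould empty of pods. The button is at (157,75).

Request:
carry_out(deltas=[[[2, 3, 0], [0, 0, 0], 0], [[5, 7, 0], [0, 0, 0], 0], [[8, 11, 0], [0, 0, 0], 0], [[10.5, 14, 0], [0, 0, 0], 0], [[11, 15, 0], [0, 0, 0], 0], [[11, 15, 0], [0, 0, 0], 0], [[11, 15, 0], [0, 0, 0], 0], [[11, 15, 0], [0, 0, 0], 0]])

```text
clock: 34.9
tool_pos: [0.7581, -0.0115, 0.2807]
tcp_rot: [3.142, 0.0, 1.624]
force: [0.3, 0.2, 0.3]
opening: 0.0006
grasp_force: 0.0
```

```bash
python3 - <<'E'
from h import *
print(sense()['tool_pos'],np.degrees(sense()['tcp_rot']),sense()['opening'])
c=shot('wrist'); cv2.imwrite('pics/w6.png',c['img']);[print(o) for o in stripes(c,.085,.115)]
W=c['W'];H=hsv(c);k=(abs(W[...,0]-.4676)<.04)&(abs(W[...,1]+.018)<.04)
g=k&(H[...,0]>45)&(H[...,0]<85)&(H[...,1]>100)&(W[...,2]>.03); print('btn',rect(W[g]),np.percentile(W[g][:,2],[5,50,95]))
t=g&(W[...,2]>np.percentile(W[g][:,2],80)-.003); r=cv2.minEnclosingCircle((W[t][:,:2]*1000).astype(np.float32)); print(r)
go(r[0][0]/1e3,r[0][1]/1e3,np.median(W[t][:,2]),93)
E
```

```text
[ 0.75813992 -0.0114783   0.28066601] [1.79997865e+02 1.51372629e-02 9.30560220e+01] 0.0005512539751263767
(602.8, 89.7, 27.6, np.float64(0.0997), 420, 0, 1.7, 16.1)
(610.4, -54.0, 28.1, np.float64(0.0997), 282, 0, 4.3, 16.8)
(614.8, -126.9, 27.9, np.float64(0.0996), 228, 0, 7.1, 16.7)
(330.6, -354.1, 11.2, np.float64(0.0859), 36, 13, -130.4, 0.6)
btn (array([469.7, -20.4]), array([43.1, 36.1]), 14.44) [0.06279752 0.07213042 0.07364411]
((467.24835205078125, -20.80780029296875), 16.575010299682617)
row [0.6, -29.12, 20.82] [0.0, 0.0, 0.1]
```

View pics/w6.png

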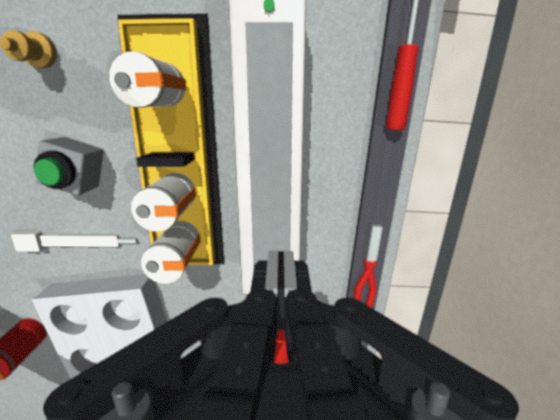

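I moved the wrong way along tool y, harmlessly: the gripper hangs over the bar at z 0.28. The view shows all three pods in the carrier at (145,78), (160,205) and (170,255), stripes towards the scanner. The button at (53,170) measures 33 mm wide, 72.6 mm high.

Request:
carry_out(deltas=[[[0, -4, 0], [0, 0, 0], 0], [[0.2, -10, 0], [0, 0, 0], 0], [[0.4, -16, 0], [0, 0, 0], 0], [[0.6, -22, 0], [0, 0, 0], 0], [[0.6, -27, 2], [0, 0, 0], 0], [[0.6, -29.1, 8], [0, 0, 0], 0], [[0.6, -29.1, 13], [0, 0, 0], 0], [[0.6, -29.1, 16], [0, 0, 0], 0], [[0.6, -29.1, 17], [0, 0, 0], 0], [[0.6, -29.1, 17], [0, 0, 0], 0], [[0.6, -29.1, 17], [0, 0, 0], 0]])

```text
clock: 36.33
tool_pos: [0.4686, -0.0202, 0.1114]
tcp_rot: [3.14, -0.0, 1.626]
force: [-0.6, -0.8, -1.0]
opening: -0.0
grasp_force: 0.0
```

```bash
python3 - <<'E'
from h import *
c=shot('top');[print(o) for o in stripes(c,.085,.115) if abs(o[2]-28)<3]
c=shot('scene');[print(o) for o in stripes(c,.085,.115) if abs(o[2]-28)<3]
go(.4672,-.0208,.0726,93)
E
```

```text
(614.7, -126.5, 27.7, np.float64(0.0996), 38, 0, 10.3, 15.8)
(611.5, -53.1, 27.5, np.float64(0.0996), 37, 0, 8.9, 14.7)
(604.1, 90.9, 28.6, np.float64(0.0997), 37, 0, 6.0, 14.8)
(512.6, -483.2, 27.9, np.float64(0.0878), 30, 21, 123.7, 8.2)
(602.9, 87.1, 28.4, np.float64(0.0978), 52, 0, 3.8, 18.1)
(610.7, -56.2, 27.8, np.float64(0.0981), 69, 0, 5.7, 18.0)
(615.3, -128.9, 27.7, np.float64(0.0982), 77, 0, 6.4, 17.3)
row [-0.07, -0.15, 3.88] [0.1, -0.0, 0.2]
```

Request:
carry_out(deltas=[[[-0.1, -0.1, 2], [0, 0, 0], 0], [[-0.1, -0.1, 3.3], [0, 0, 0], 0], [[-0.1, -0.1, 4], [0, 0, 0], 0], [[-0.1, -0.1, 4.4], [0, 0, 0], 0], [[-0.1, -0.1, 4.6], [0, 0, 0], 0], [[-0.1, -0.1, 4.6], [0, 0, 0], 0]])

```text
clock: 37.17
tool_pos: [0.467, -0.021, 0.0657]
tcp_rot: [3.14, -0.001, 1.626]
force: [-4.6, 1.6, 24.9]
opening: -0.0001
grasp_force: 12.6
```

Pressed to 25 N, well past the spring's 5 N, so the button is at its stop. Lift and start unloading.

Request:
carry_out(deltas=[[[0, 0, 0], [0, 0, 0], 0], [[0, 0, 0], [0, 0, 0], 0], [[0, 0, -3], [0, 0, 0], 0], [[0, 0, -8], [0, 0, 0], 0], [[0, 0, -14], [0, 0, 0], 4], [[0, 0, -19], [0, 0, 0], 8.5], [[-5, 6, -20], [0, 0, 0], 8.5], [[-10, 12, -20], [0, 0, 0], 8.5], [[-10.6, 14.7, -20], [0, 0, 0], 8.5], [[-10.6, 14.7, -20], [0, 0, 0], 8.5], [[-10.6, 14.7, -20], [0, 0, 0], 8.5], [[-10.6, 14.7, -20], [0, 0, 0], 8.5]])

```text
clock: 38.67
tool_pos: [0.6186, -0.1182, 0.2644]
tcp_rot: [-3.141, -0.001, 1.626]
force: [-0.8, -0.1, 0.6]
opening: 0.0848
grasp_force: 0.0
```

```bash
cat >> h.py <<'E'
def tray(c):
    W=c['W'];H=hsv(c)
    b=(H[...,0]>100)&(H[...,0]<128)&(H[...,1]>120)&(W[...,2]>.0535)&(W[...,2]<.066)&(abs(W[...,0]-.484)<.19)&(abs(W[...,1]-.328)<.075);print('rim',rect(W[b]),np.percentile(W[b][:,2],[2,50,98]).round(4))
    b=(H[...,0]>100)&(H[...,0]<128)&(H[...,1]>120)&(W[...,2]>.03)&(W[...,2]<.045)&(abs(W[...,0]-.484)<.14)&(abs(W[...,1]-.328)<.03);print('floor',np.median(W[b][:,2]).round(4))
E
python3 - <<'E'
from h import *
print(sense()['tool_pos'],np.degrees(sense()['tcp_rot']),sense()['opening'])
c=shot('top'); tray(c); print([o for o in stripes(c,.085,.115) if abs(o[2]-28)<3])
c=shot('scene'); tray(c)
W=c['W'];H=hsv(c);g=(H[...,0]>45)&(H[...,0]<85)&(H[...,1]>100)&(W[...,2]>.03)&(abs(W[...,0]-.4676)<.04)&(abs(W[...,1]+.018)<.04);print(np.percentile(W[g][:,2],[50,95]))
c=shot('wrist'); S=[o for o in stripes(c,.085,.115) if abs(o[2]-28)<2];print(S)
o=min(S,key=lambda o:np.hypot(o[0]-614,o[1]+127)); x,y=o[0]/1e3,o[1]/1e3
go(x,y,.0585,93)
E
```

```text
[ 0.61855313 -0.11821348  0.26441262] [-1.79968927e+02 -3.35237707e-02  9.31815773e+01] 0.08479086791856148
rim (array([483.4, 330.6]), array([ 93.1, 329.1]), 82.92) [0.0538 0.0599 0.0655]
floor 0.039
[(604.0, 90.2, 28.9, np.float64(0.0998), 38, 0, 9.0, 14.7), (513.6, -482.8, 26.6, np.float64(0.0875), 79, 65, 98.7, 3.9), (316.8, -335.9, 25.9, np.float64(0.0872), 67, 53, -73.9, 3.1)]
rim (array([485. , 326.8]), array([ 96. , 330.3]), 83.54) [0.0536 0.0566 0.0603]
floor 0.0355
[0.07082654 0.07311801]
[(609.9, -53.3, 27.7, np.float64(0.0997), 332, 0, 2.1, 14.5), (614.5, -126.0, 27.6, np.float64(0.0998), 290, 0, 2.7, 14.3)]
row [-0.75, -0.51, 20.62] [0.0, -0.0, 0.2]
```

Request:
carry_out(deltas=[[[-0.7, -0.5, 3], [0, 0, 0], 8.5], [[-0.7, -0.5, 8], [0, 0, 0], 8.5], [[-0.7, -0.5, 13], [0, 0, 0], 8.5], [[-0.7, -0.5, 17], [0, 0, 0], 8.5], [[-0.7, -0.5, 19.3], [0, 0, 0], 8.5], [[-0.7, -0.5, 20.5], [0, 0, 0], 8.5], [[-0.7, -0.5, 20.5], [0, 0, 0], 8.5], [[-0.7, -0.5, 20.5], [0, 0, 0], 6.5], [[-0.7, -0.5, 20.5], [0, 0, 0], 5], [[-0.7, -0.5, 20.5], [0, 0, 0], 5], [[-0.7, -0.5, 20.5], [0, 0, 0], 5], [[-0.7, -0.5, 20.5], [0, 0, 0], 5]], squeeze=40)

```text
clock: 40.33
tool_pos: [0.6155, -0.1262, 0.0606]
tcp_rot: [3.14, 0.0, 1.626]
force: [-1.4, 0.2, 5.1]
opening: 0.0531
grasp_force: 40.9
```

Request:
carry_out(deltas=[[[0, 0, -0.5], [0, 0, 0], 5], [[0, 0, -1.5], [0, 0, 0], 5], [[0, 0, -3.5], [0, 0, 0], 5], [[0, 0, -7], [0, 0, 0], 5], [[0, 0, -11], [0, 0, 0], 5], [[0, 0, -15], [0, 0, 0], 5], [[0, 0, -16], [0, 0, 0], 5], [[0, 0, -16], [0, 0, 0], 5]])

```text
clock: 41.32
tool_pos: [0.615, -0.1259, 0.2201]
tcp_rot: [3.14, -0.0, 1.626]
force: [-0.3, -0.2, -1.7]
opening: 0.0531
grasp_force: 42.6
```

```bash
cat >> h.py <<'E'
def bs(s): return .4835+.9925*s, .3292-.1219*s
E
python3 - <<'E'
from h import *
print(sense()['tool_pos'],np.degrees(sense()['tcp_rot']))
go(*bs(-.085),.22,173)
E
```

```text
[ 0.6150332  -0.12589589  0.22009976] [ 1.79919220e+02 -7.52271793e-03  9.31708940e+01]
row [47.67, -18.98, -0.01] [0.1, 0.1, -79.8]
```

Request:
carry_out(deltas=[[[1.5, -0.6, 0], [0, 0, -3], 5], [[4.5, -1.8, 0], [0, 0, -8], 5], [[9, -3.6, 0], [0, 0, -15], 5], [[14, -5.6, 0], [0, 0, -24], 5], [[19, -7.6, 0], [0, 0, -33], 5], [[24, -9.6, 0], [0, 0, -42], 5], [[29, -11.5, 0], [0, 0, -51], 5], [[34, -13.5, 0], [0, 0, -60], 5], [[39, -15.5, 0], [0, 0, -68], 5], [[43.5, -17.3, 0], [0, 0, -74], 5], [[46.5, -18.5, 0], [0, 0, -78], 5], [[47.6, -19, 0], [0, 0, -79.8], 5], [[47.6, -19, 0], [0, 0, -79.8], 5], [[47.6, -19, 0], [0, 0, -79.8], 5]])

```text
clock: 43.08
tool_pos: [0.3995, 0.3372, 0.219]
tcp_rot: [-3.14, -0.0, 3.017]
force: [0.3, -0.7, -2.5]
opening: 0.0531
grasp_force: 42.6
```

```bash
python3 - <<'E'
from h import *
print(sense()['tool_pos'],np.degrees(sense()['tcp_rot']))
go(*bs(-.085),.0836,173)
E
```

```text
[0.39946052 0.33718263 0.21896672] [-1.79930665e+02 -7.10708491e-03  1.72837707e+02]
row [0.06, 0.25, 13.54] [-0.1, -0.0, -0.2]
```

Request:
carry_out(deltas=[[[0, 0.1, 4], [0, 0, 0], 5], [[0, 0.1, 8], [0, 0, 0], 5], [[0, 0.1, 11], [0, 0, 0], 5], [[0, 0.1, 12.4], [0, 0, 0], 5], [[0, 0.1, 13], [0, 0, 0], 5], [[0, 0.1, 13.3], [0, 0, 0], 5], [[0, 0.1, 13.5], [0, 0, 0], 5], [[0, 0.1, 13.5], [0, 0, 0], 5], [[0, 0.1, 13.5], [0, 0, 0], 5]])

```text
clock: 44.2
tool_pos: [0.3993, 0.3399, 0.0847]
tcp_rot: [3.141, 0.0, 3.019]
force: [-0.6, 0.0, -1.8]
opening: 0.0533
grasp_force: 42.7
```

Request:
carry_out(deltas=[[[0, 0, -0.02], [0, 0, 0], 6], [[0, 0, -0.02], [0, 0, 0], 7.5], [[0, 0, -0.02], [0, 0, 0], 7.5], [[0, 0, -0.02], [0, 0, 0], 7.5], [[0, 0, -0.02], [0, 0, 0], 7.5], [[0, 0, -3], [0, 0, 0], 7.5], [[0, 0, -8], [0, 0, 0], 7.5], [[0, 0, -13], [0, 0, 0], 8.5], [[0, 0, -17], [0, 0, 0], 8.5], [[0, 0, -18], [0, 0, 0], 8.5], [[0, 0, -18], [0, 0, 0], 8.5]])

```text
clock: 45.58
tool_pos: [0.3991, 0.3397, 0.2644]
tcp_rot: [3.141, 0.0, 3.019]
force: [0.5, -0.6, -0.9]
opening: 0.0853
grasp_force: 0.0
```

```bash
python3 - <<'E'
from h import *
print(sense()['tool_pos'],np.degrees(sense()['tcp_rot']))
c=shot('wrist'); cv2.imwrite('pics/w7.png',c['img']); print([o for o in stripes(c,.105,.135)]); tray(c)
c=shot('top'); print([o for o in stripes(c,.085,.115) if abs(o[2]-28)<3])
go(.61,-.0533,.26,93)
E
```

```text
[0.3991402  0.33967694 0.26438115] [1.79964283e+02 2.64707559e-02 1.72956952e+02]
[(398.3, 339.7, 27.6, np.float64(0.1227), 314, 0, 82.8, 13.9), (583.1, 645.3, 105.0, np.float64(0.1188), 0, 0, -109.9, 5.5)]
rim (array([481.8, 328.9]), array([ 89.6, 330.1]), 82.93) [0.0541 0.0603 0.0619]
floor 0.0385
[(611.0, -52.2, 28.4, np.float64(0.0999), 37, 0, 5.6, 15.0), (603.2, 89.7, 28.5, np.float64(0.0998), 38, 0, 10.5, 15.7), (513.0, -484.1, 26.4, np.float64(0.0873), 60, 35, 126.4, 9.2), (316.7, -337.4, 26.1, np.float64(0.0872), 89, 70, -26.1, 3.1), (285.1, 495.9, 27.0, np.float64(0.1015), 0, 0, 112.3, 4.1)]
row [-25.78, -36.37, 0.33] [-0.1, 0.0, 80.0]
```

View pics/w7.png

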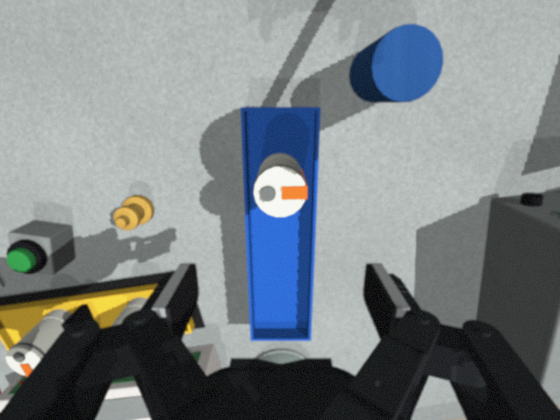

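The first pod stands upright in the blue tray at (280,190), top 122.7 mm high as expected, and the tray has not moved. Fetching the second.

Request:
carry_out(deltas=[[[-3, -4.2, 0.3], [0, 0, 9], 8.5], [[-6.4, -9, 0.3], [0, 0, 19], 8.5], [[-9.6, -13.6, 0.3], [0, 0, 29], 8.5], [[-13, -18.3, 0.3], [0, 0, 39], 8.5], [[-16.2, -22.8, 0.3], [0, 0, 49], 8.5], [[-19.4, -27.4, 0.3], [0, 0, 59], 8.5], [[-22.6, -32, 0.3], [0, 0, 69], 8.5], [[-25, -35.3, 0.3], [0, 0, 77], 8.5], [[-25.8, -36.4, 0.3], [0, 0, 80], 8.5], [[-25.8, -36.4, 0.3], [0, 0, 80], 8.5], [[-25.8, -36.4, 0.3], [0, 0, 80], 8.5]])

```text
clock: 47.05
tool_pos: [0.6099, -0.0514, 0.2606]
tcp_rot: [-3.14, -0.001, 1.626]
force: [-0.0, -0.3, 0.3]
opening: 0.0851
grasp_force: 0.0
```

```bash
cat >> h.py <<'E'
def near(x0,y0,z=.0585,yaw=93):
    print(sense()['tool_pos'],np.degrees(sense()['tcp_rot']))
    S=[o for o in stripes(shot('wrist'),.085,.115) if abs(o[2]-28)<2];print(S)
    o=min(S,key=lambda o:np.hypot(o[0]-x0,o[1]-y0)); go(o[0]/1e3,o[1]/1e3,z,yaw)
E
python3 -c "
from h import *
near(610,-53)"
```

```text
[ 0.6099396  -0.05142644  0.26061101] [-1.79918899e+02 -4.66527253e-02  9.31509050e+01]
[(602.1, 88.7, 28.1, np.float64(0.0998), 457, 0, 5.2, 15.1), (610.2, -52.9, 27.6, np.float64(0.0997), 295, 0, -0.1, 14.4)]
row [-0.17, 0.03, 20.24] [-0.1, -0.0, 0.1]
```

Request:
carry_out(deltas=[[[-0.1, 0, 3], [0, 0, 0], 8.5], [[-0.1, 0, 8], [0, 0, 0], 8.5], [[-0.1, 0, 13], [0, 0, 0], 8.5], [[-0.1, 0, 17], [0, 0, 0], 8.5], [[-0.1, 0, 19.2], [0, 0, 0], 8.5], [[-0.1, 0, 20.2], [0, 0, 0], 8.5], [[-0.1, 0, 20.2], [0, 0, 0], 8.5], [[-0.1, 0, 20.2], [0, 0, 0], 6.5], [[-0.1, 0, 20.2], [0, 0, 0], 5], [[-0.1, 0, 20.2], [0, 0, 0], 5], [[-0.1, 0, 20.2], [0, 0, 0], 5], [[-0.1, 0, 20.2], [0, 0, 0], 5]])

```text
clock: 48.6
tool_pos: [0.6112, -0.0541, 0.0605]
tcp_rot: [3.14, -0.0, 1.622]
force: [-0.7, 0.2, 4.7]
opening: 0.0533
grasp_force: 40.9
```

Request:
carry_out(deltas=[[[0, 0, -0.5], [0, 0, 0], 5], [[0, 0, -1.5], [0, 0, 0], 5], [[0, 0, -3.5], [0, 0, 0], 5], [[0, 0, -7], [0, 0, 0], 5], [[0, 0, -11], [0, 0, 0], 5], [[0, 0, -15], [0, 0, 0], 5], [[0, 0, -18], [0, 0, 0], 5], [[0, 0, -18], [0, 0, 0], 5]])

```text
clock: 49.6
tool_pos: [0.6117, -0.0545, 0.2421]
tcp_rot: [3.137, 0.0, 1.622]
force: [-1.2, 0.3, -2.8]
opening: 0.0529
grasp_force: 42.5
```

```bash
python3 - <<'E'
from h import *
print(sense()['tool_pos'],np.degrees(sense()['tcp_rot']))
go(*bs(-.001),.24,173)
E
```

```text
[ 0.61166489 -0.05448518  0.24212951] [1.79728559e+02 2.23224544e-03 9.29493847e+01]
row [38.99, -10.92, 0.16] [0.2, 0.2, -80.1]
```

Request:
carry_out(deltas=[[[1.5, -0.4, 0], [0, 0, -3], 5], [[4.5, -1.3, 0], [0, 0, -9], 5], [[9, -2.5, 0], [0, 0, -18], 5], [[13.5, -3.8, 0], [0, 0, -28], 5], [[18, -5, 0], [0, 0, -38], 5], [[22.5, -6.3, 0], [0, 0, -48], 5], [[27, -7.6, 0], [0, 0, -57], 5], [[31.5, -8.8, 0], [0, 0, -66], 5], [[35.5, -9.9, 0], [0, 0, -74], 5], [[38, -10.7, 0], [0, 0, -78], 5], [[39, -10.9, 0], [0, 0, -80], 5], [[39, -10.9, 0], [0, 0, -80], 5], [[39, -10.9, 0], [0, 0, -80], 5]])

```text
clock: 51.22
tool_pos: [0.4823, 0.328, 0.2392]
tcp_rot: [-3.141, 0.0, 3.016]
force: [0.0, -0.4, -2.0]
opening: 0.0533
grasp_force: 42.5
```

```bash
python3 - <<'E'
from h import *
print(sense()['tool_pos'],np.degrees(sense()['tcp_rot']))
go(*bs(-.001),.0835,173)
E
```

```text
[0.4823348  0.32799483 0.23920061] [-1.79945818e+02  1.56081430e-02  1.72789404e+02]
row [0.0, 0.15, 15.57] [-0.1, 0.0, -0.2]
```

Request:
carry_out(deltas=[[[0, 0.1, 4], [0, 0, 0], 5], [[0, 0.1, 9], [0, 0, 0], 5], [[0, 0.1, 12.5], [0, 0, 0], 5], [[0, 0.1, 14.3], [0, 0, 0], 5], [[0, 0.1, 15], [0, 0, 0], 5], [[0, 0.1, 15.3], [0, 0, 0], 5], [[0, 0.1, 15.5], [0, 0, 0], 5], [[0, 0.1, 15.5], [0, 0, 0], 5], [[0, 0.1, 15.5], [0, 0, 0], 5]])

```text
clock: 52.35
tool_pos: [0.482, 0.3309, 0.0848]
tcp_rot: [3.141, 0.001, 3.019]
force: [-0.4, 0.4, -2.3]
opening: 0.0532
grasp_force: 42.6
```

Request:
carry_out(deltas=[[[0, 0, -0.02], [0, 0, 0], 6], [[0, 0, -0.02], [0, 0, 0], 7.5], [[0, 0, -0.02], [0, 0, 0], 7.5], [[0, 0, -0.02], [0, 0, 0], 7.5], [[0, 0, -0.02], [0, 0, 0], 7.5], [[0, 0, -3], [0, 0, 0], 7.5], [[0, 0, -8], [0, 0, 0], 7.5], [[0, 0, -13], [0, 0, 0], 8.5], [[0, 0, -17], [0, 0, 0], 8.5], [[0, 0, -18], [0, 0, 0], 8.5], [[0, 0, -18], [0, 0, 0], 8.5]])

```text
clock: 53.72
tool_pos: [0.4818, 0.3306, 0.2644]
tcp_rot: [3.141, 0.0, 3.019]
force: [-0.2, -0.5, 0.5]
opening: 0.0848
grasp_force: 0.0
```

```bash
python3 - <<'E'
from h import *
print(sense()['tool_pos'],np.degrees(sense()['tcp_rot']))
c=shot('wrist'); print([o for o in stripes(c,.105,.135)]); tray(c)
go(.602,.0885,.26,93)
E
```

```text
[0.48176569 0.3306443  0.26440577] [1.79969846e+02 2.85781957e-02 1.72959635e+02]
[(398.8, 339.1, 27.8, np.float64(0.1228), 423, 3, 84.0, 14.3), (480.4, 330.8, 27.9, np.float64(0.1227), 322, 6, 83.3, 14.2), (636.1, 641.1, 82.4, np.float64(0.1154), 0, 0, -3.2, 18.5)]
rim (array([481.7, 328.9]), array([ 89.6, 329.5]), 83.05) [0.0541 0.0603 0.062 ]
floor 0.0386
row [-14.93, -22.53, 0.35] [-0.1, -0.0, 80.0]
```

Request:
carry_out(deltas=[[[-2, -3, 0.3], [0, 0, 10], 8.5], [[-4, -6, 0.3], [0, 0, 20], 8.5], [[-6, -9, 0.3], [0, 0, 30], 8.5], [[-8, -12, 0.3], [0, 0, 40], 8.5], [[-10, -15, 0.3], [0, 0, 50], 8.5], [[-12, -18, 0.3], [0, 0, 60], 8.5], [[-14, -21, 0.3], [0, 0, 70], 8.5], [[-15, -22.5, 0.3], [0, 0, 79], 8.5], [[-15, -22.5, 0.3], [0, 0, 80], 8.5], [[-15, -22.5, 0.3], [0, 0, 80], 8.5], [[-15, -22.5, 0.3], [0, 0, 80], 8.5]])

```text
clock: 55.15
tool_pos: [0.6025, 0.0902, 0.2609]
tcp_rot: [-3.141, -0.0, 1.626]
force: [-0.5, -1.1, 0.1]
opening: 0.0848
grasp_force: 0.0
```

```bash
python3 -c "
from h import *
near(602,88.5)"
```

```text
[0.6025488  0.09017537 0.26086353] [-1.79952296e+02 -1.78057667e-02  9.31626222e+01]
[(602.3, 90.0, 27.8, np.float64(0.0998), 296, 0, 3.0, 14.8)]
row [-0.0, -0.03, 20.26] [-0.0, -0.0, 0.1]
```

Request:
carry_out(deltas=[[[0, 0, 3], [0, 0, 0], 8.5], [[0, 0, 8], [0, 0, 0], 8.5], [[0, 0, 13], [0, 0, 0], 8.5], [[0, 0, 17], [0, 0, 0], 8.5], [[0, 0, 19.2], [0, 0, 0], 8.5], [[0, 0, 20.2], [0, 0, 0], 8.5], [[0, 0, 20.2], [0, 0, 0], 8.5], [[0, 0, 20.2], [0, 0, 0], 6.5], [[0, 0, 20.2], [0, 0, 0], 5], [[0, 0, 20.2], [0, 0, 0], 5], [[0, 0, 20.2], [0, 0, 0], 5], [[0, 0, 20.2], [0, 0, 0], 5]])

```text
clock: 56.7
tool_pos: [0.6035, 0.0891, 0.0605]
tcp_rot: [3.14, -0.0, 1.623]
force: [-1.6, -1.1, 5.7]
opening: 0.0527
grasp_force: 40.9
```

Request:
carry_out(deltas=[[[0, 0, -0.5], [0, 0, 0], 5], [[0, 0, -1.5], [0, 0, 0], 5], [[0, 0, -3.5], [0, 0, 0], 5], [[0, 0, -7], [0, 0, 0], 5], [[0, 0, -11], [0, 0, 0], 5], [[0, 0, -15], [0, 0, 0], 5], [[0, 0, -18], [0, 0, 0], 5], [[0, 0, -18], [0, 0, 0], 5], [[0, 0, -18], [0, 0, 0], 5]])

```text
clock: 57.82
tool_pos: [0.6024, 0.0891, 0.2387]
tcp_rot: [-3.141, -0.0, 1.623]
force: [0.5, 0.5, -2.5]
opening: 0.0533
grasp_force: 42.7
```

```bash
python3 - <<'E'
from h import *
print(sense()['tool_pos'],np.degrees(sense()['tcp_rot']))
go(*bs(.083),.24,173)
E
```

```text
[0.6023974  0.08912812 0.23870627] [-1.79947642e+02 -5.30665372e-03  9.29773477e+01]
row [23.15, -2.45, -0.12] [-0.0, -0.0, -80.0]
```

Request:
carry_out(deltas=[[[1, -0.1, 0], [0, 0, -4], 5], [[3.5, -0.4, 0], [0, 0, -12], 5], [[6, -0.6, 0], [0, 0, -21], 5], [[9, -0.9, 0], [0, 0, -31], 5], [[12, -1.2, 0], [0, 0, -41], 5], [[15, -1.5, 0], [0, 0, -51], 5], [[18, -1.8, 0], [0, 0, -61], 5], [[20.5, -2.1, 0], [0, 0, -70], 5], [[22.5, -2.4, 0], [0, 0, -77], 5], [[23.1, -2.4, 0], [0, 0, -80], 5], [[23.1, -2.4, 0], [0, 0, -80], 5], [[23.1, -2.4, 0], [0, 0, -80], 5]])

```text
clock: 59.32
tool_pos: [0.5675, 0.317, 0.2389]
tcp_rot: [-3.141, -0.0, 3.016]
force: [0.0, 0.4, -1.7]
opening: 0.0531
grasp_force: 42.7
```

```bash
python3 - <<'E'
from h import *
print(sense()['tool_pos'],np.degrees(sense()['tcp_rot']))
c=shot('wrist'); print([o for o in stripes(c,.105,.135)])
go(*bs(.083),.0835,173)
E
```

```text
[0.56748929 0.31699858 0.23888369] [-1.79937996e+02 -1.65885206e-02  1.72778218e+02]
[(406.1, 338.8, 26.4, np.float64(0.1222), 0, 0, -12.4, 10.5), (480.4, 330.5, 27.9, np.float64(0.1228), 520, 5, 81.7, 14.1)]
row [0.19, 0.18, 15.56] [-0.0, -0.0, -0.2]
```

Request:
carry_out(deltas=[[[0.1, 0.1, 4], [0, 0, 0], 5], [[0.1, 0.1, 9], [0, 0, 0], 5], [[0.1, 0.1, 12.5], [0, 0, 0], 5], [[0.1, 0.1, 14.3], [0, 0, 0], 5], [[0.1, 0.1, 15], [0, 0, 0], 5], [[0.1, 0.1, 15.3], [0, 0, 0], 5], [[0.1, 0.1, 15.5], [0, 0, 0], 5], [[0.1, 0.1, 15.5], [0, 0, 0], 5], [[0.1, 0.1, 15.5], [0, 0, 0], 5]])

```text
clock: 60.5
tool_pos: [0.5666, 0.3197, 0.0849]
tcp_rot: [3.141, 0.001, 3.019]
force: [0.5, -1.1, -2.1]
opening: 0.0532
grasp_force: 42.7
```

Request:
carry_out(deltas=[[[0, 0, -0.02], [0, 0, 0], 6], [[0, 0, -0.02], [0, 0, 0], 7.5], [[0, 0, -0.02], [0, 0, 0], 7.5], [[0, 0, -0.02], [0, 0, 0], 7.5], [[0, 0, -0.02], [0, 0, 0], 7.5], [[0, 0, -3], [0, 0, 0], 7.5], [[0, 0, -8], [0, 0, 0], 7.5], [[0, 0, -13], [0, 0, 0], 8.5], [[0, 0, -17], [0, 0, 0], 8.5], [[0, 0, -18], [0, 0, 0], 8.5], [[0, 0, -18], [0, 0, 0], 8.5], [[0, 0, -18], [0, 0, 0], 8.5]])

```text
clock: 62.0
tool_pos: [0.5657, 0.3192, 0.2627]
tcp_rot: [-3.14, -0.002, 3.019]
force: [0.4, 0.0, -0.3]
opening: 0.0849
grasp_force: 0.0
```

```bash
python3 - <<'E'
from h import *
print(sense()['tool_pos'],np.degrees(sense()['tcp_rot']))
c=shot('wrist'); print([o for o in stripes(c,.105,.135)]); tray(c)
c=shot('scene'); cv2.imwrite('pics/s9.png',c['img']); print([o for o in stripes(c,.105,.135) if o[0]>350 and o[0]<600]); carrier(c)
E
```

```text
[0.56566171 0.31915617 0.26265208] [-1.79906510e+02 -1.07798388e-01  1.72961753e+02]
[(404.4, 338.9, 27.5, np.float64(0.1226), 280, 0, 91.2, 13.8), (480.5, 330.6, 27.7, np.float64(0.1227), 427, 1, 82.2, 14.2), (564.9, 319.5, 27.7, np.float64(0.1227), 325, 10, 82.1, 14.6)]
rim (array([512.2, 325.2]), array([ 89.7, 268.7]), 83.03) [0.0543 0.0603 0.062 ]
floor 0.0385
[(400.8, 335.2, 29.1, np.float64(0.1188), 19, 0, 86.4, 17.1), (483.5, 327.8, 29.6, np.float64(0.119), 23, 0, 90.7, 15.9), (568.5, 315.5, 28.3, np.float64(0.119), 29, 0, 90.5, 17.5), (562.9, -629.0, 69.0, np.float64(0.1183), 0, 0, -0.9, 13.1)]
yel (array([609.2,  -5.4]), array([ 89.4, 330.1]), 2.91) [0.0115 0.0144 0.027 ] fin (array([607.9,  -4.8]), array([60.3, 15.9]), 5.97) 0.0612
```

View pics/s9.png

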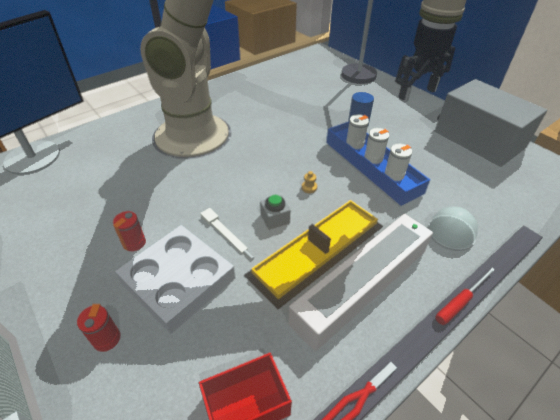

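All three pods stand upright in the blue tray at (358,130), (376,145) and (398,160). The carrier lies flat on the mat at (318,250), the button is up, and the bystanders haven't moved.

```bash
python3 -c "
from h import *
print(workorder.close_job())"
```

```text
the job is handed in; nothing more can be done
None
```

I handed the job in at about 62 s of the 210 s: all three pods were set in the carrier facing the scanner, the button was pressed to its stop, and the pods now stand upright in the upper blue tray, with the carrier flat on the mat; the judge returned no verdict.

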